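# Couple the trailer drawbar to the tow ball

### The job

Raise the red locking handle of the trailer drawbar, then hold the drawbar by its tube, carry it (tail towards the robot, as it lies now) to the hitch stand and lower its blue cup gently onto the ball; as soon as you feel the ball bearing it, pause there for a second with the bar held level, and only then let go. Press the red handle fully down to lock it and leave it standing on ball and foot; never ram, force down or drop it onto the ball, and leave the other things on the bench alone.

Things in the scene. Friction and masses are not known exactly. Their poses are not given: they have to be found in the camera images.
- drawbar: Loose trailer drawbar, 0.75 to 1 kg. Origin = centre of its ball cup (the ball's centre when coupled); x forward along the bar from tail to cup, z up. Blue cup at the front, open downward: 57 mm outside, flaring to 74 mm at the rim 17 mm below the origin; bore about 45 mm, inside roof 20 mm above the origin. Behind it blue cheeks 31 mm wide from 22 to 84 mm back.
- bar_grip (a point): Place to hold the drawbar, near its balance point: on the axis of the round 28 mm aluminium tube, 150 mm behind the cup centre and level with it; axes as the drawbar's. The tube runs from 70 to 290 mm behind the cup centre. The rubber foot (30 mm long, 100 mm wide) is 262 mm behind, its sole 91 mm below the cup centre. The bar starts level, cup on the block, foot on the bench.
- coupler_handle (a joint): Red locking handle's angle, rad: 0 fully down (locked), 1.25 fully raised; above 1.0 counts as properly raised. Stiff (about 0.25 N m of friction), it stays where it is left. A steel pawl on it bars the ball's way while it is down and hooks under the ball as it is pressed down.
- handle_hinge (a point): Handle's hinge: on the drawbar, 36 mm behind and 18 mm above the cup centre. Hinge axis is the drawbar's y axis; axes as the drawbar's. Raising swings the handle's end up and forward.
- handle_grip (a point): Centre of the upright red tab at the free end of the handle (tab 14 mm wide across the bar, 20 mm long, standing 36 mm tall, this point 12 mm below its top edge). With the handle down it lies 90 mm behind and 33 mm above the hinge, and moves with the handle.
- prop_block: Fixed wooden block 40 x 90 x 74 mm (along bar, across, tall) under the front half of the cup's rim, which rests on it at the start (block centre 25 mm ahead of the cup centre). Origin at the centre of its underside, x along the bar at the start.
- hitch_stand: Fixed hitch stand: steel plate 130 x 130 x 12 mm, 32 mm sleeve 55 mm tall, 40 mm steel ball on an 18 mm post. Origin at the centre of the underside, z up through the ball. The drawbar's x should point about the way of the stand's x (to 0.3 rad), tail over the clear bench towards -x. The cup's landing is felt as only 2 to 3 N less weight in the hand before the bar starts to tip.
- ball_nominal (a point): On the ball's vertical axis, 105 mm above the bench. The post is clamped by hand at an unmeasured height: the ball's true centre is up to 14 mm below or above this point and must be felt. A level drawbar's cup always lands on the ball before its foot reaches the bench (up to 28 mm before); the tail then settles when let go.
- red_cup: Bystander: loose red plastic cup, 70 mm across, 85 mm tall; origin at the centre of its underside.
- screw_jar: Bystander: loose jar, 64 mm across, 90 mm tall; origin at the centre of its underside.
- wrench: Bystander: loose steel wrench lying on the bench, about 180 mm long along its own x; origin at its underside.
Mind the look-alikes: they are no part of the job. Of the things that look like the hitch_stand, the middle-sized one is meant.

How it is judged (in metres and radians):
On the way, in this order (a step that is already met when the one before it is completed fails the run):
1. the handle is raised (value of joint coupler_handle above 0.9 rad), for 0.2 s.
2. the cup rests on the ball, handle raised, the drawbar still held level by its bar (horizontal distance between drawbar and ball_nominal below 0.006 m and z of drawbar in the frame of ball_nominal below 0.019 m and value of joint coupler_handle above 0.7 rad and contact force between drawbar and hitch_stand above 1 N and contact force between the fingers and drawbar above 1.5 N and distance between the grasp point and handle_grip above 0.05 m and angle between drawbar's own z axis and vertical below 0.07 rad), for 0.8 s.
At the end, for the whole second after the job is handed in: Cup on the ball: centre within 6 mm of the ball's axis and 19 mm of its nominal height, ball bearing weight; handle within 0.08 rad of down; drawbar upright within 0.16 rad, bar_grip over 85 mm from the ball on the stand's -x side (tail towards the robot), still and released (horizontal distance between drawbar and ball_nominal below 0.006 m and z of drawbar in the frame of ball_nominal between -0.019 and 0.019 m and contact force between drawbar and hitch_stand above 0.5 N and value of joint coupler_handle below 0.08 rad and angle between drawbar's own z axis and vertical below 0.16 rad and linear speed of drawbar below 0.02 m/s and x of bar_grip in the frame of hitch_stand below -0.085 m); the robot touches nothing.
It fails at once if the drawbar is rammed, forced or dropped onto the hitch stand (more than 25 N) (contact force between drawbar and hitch_stand above 25 N).
It fails at once if the red cup is disturbed (moved over 30 mm) (distance of red_cup from where it was at the start of the episode above 0.03 m).
It fails at once if the screw jar is disturbed (moved over 30 mm) (distance of screw_jar from where it was at the start of the episode above 0.03 m).
It fails at once if the wrench is disturbed (moved over 30 mm) (distance of wrench from where it was at the start of the episode above 0.03 m).
It also fails if it takes over 72 s, if anything falls off the work surface, if the arm or the gripper's body presses on something with over 40 N, if the wrist force passes 120 N, or if a joint passes its speed limit or range.

### The arm

A 7-joint arm with a two-finger parallel gripper is mounted at the origin on the work surface. World frame = base frame: x ahead of the robot, y to its left, z up, the work surface at z = 0. Lengths are in m, angles in degrees, forces in N, time in s.
With the tool pointing down it reaches from about 0.425 to 0.875 m from the base axis. Payload 4.7 kg.
Tool frame: the origin (TCP) lies between the finger pads; the fingertips stand 14 mm ahead of it and the grasp point (between the pads) lies 5 mm behind it; z points along the fingers, y is the line along which they close (so a half turn about z gives the same grasp; the last joint's range is limited). The gripper opens to 87 mm and grips with 3 to 60 N. Pads are 19 mm wide; open, the fingers measure 117 mm over their backs; the gripper's body (75 mm by 190 mm) begins 51 mm behind the grasp point.
Start: joints at [69.391, 18.392, -4.016, 83.108, 1.295, 78.541, -3.26], TCP at [0.237, -0.605, 0.237] pointing down, gripper open.
Joint ranges: [-163.93, 163.93], [-17.29, 119.83], [-79.2, 71.16], [3.27, 140.29], [-89.18, 269.18], [5.43, 117.66], [-154.24, 154.24]. Speed limits (degrees/s): [147.25, 147.25, 180, 180, 180, 180, 180].

### API

Orientations are given as a 3x3 rotation matrix whose columns are the frame's x, y, z axes.
In Python, from station import read_state, capture, manip gives the robot as it stands.
- The arm moves only by the tool move_arm, never from a script. Its argument "steps" is a list of rows, each a list of 6 numbers: the shift along the world's x, y, z scaled (see below), then the turn, a rotation vector about the world's x, y, z scaled (see below). In form: [[dx, dy, dz, wx, wy, wz], ...]. A call has 1 to 10 rows; each row is the pose to reach, as a shift and turn from the pose commanded when the call began; what a row does not reach only later rows make up. The controller multiplies each number of a shift by 0.2 m and each number of a turn by 2 rad. A row lasts 1/12 s, in which the tool goes at most 41.7 mm and 7.16 degrees, less where a joint would pass 70% of its speed; a pose out of reach is approached as far as the arm can. A call with a number of a shift or a turn outside -1 to 1 is refused whole. A call with a gripper value outside its range is refused whole. "gripper" is the closure in counts, from 0 (fully open) to 255 (shut), set as the call begins (left out, the last holds). The fingers move at their own pace and stop on an object; "squeeze" is the grip in N (left out, the last holds). Time passes only in rows, so rows that repeat a pose let the fingers close. It gives the time, the measured TCP pose, the force, the opening and the grip force at its end, in the units of the state.
- read_state(): the state, without advancing time (a new reading comes with each control period).
- capture(name): name is "scene" or "top" or "wrist"; returns a dict with "frame" (480x640x3 uint8, red, green, blue), "mtx" (3x3 intrinsics, pixels), "R" (3x3) and "t" (3): a world point X has camera coordinates R X + t; the wrist camera has in their place "mount" (4x4, takes a point from camera to tool coordinates, whose origin is the TCP and whose axes are the flange's). Camera axes: x right, y down, z forward; pixel columns grow to the right and rows downward; lengths in m; the calibration is good to about 2 mm. The wrist camera is an equidistant fisheye: a pixel r from the principal point sees the ray r / f radians off the axis. A picture is of the moment at which its call begins: read the wrist's pose just before it. There is no depth.
- manip.sign_off(): hands the job in; it is judged then, once.
The state is a dict: "time_s": time; "joint_positions": joint angles; "qvel": joint speeds; "joint_torque": joint torques, N m; "ee_pos": TCP position; "ee_rot": TCP orientation; "ft_force": force on the tool from outside, world axes, zero at the start; "moment": the same for the moment, N m; "gripper_width": finger opening in m; "gripper_force": force on a finger pad.
Only numpy, scipy, OpenCV 4.12 (cv2) and the standard library are available. Lean on these libraries where they do the work, as an engineer would, in place of code of your own. Each camera call takes 0.05 s, during which the arm holds its last target. There are 200 camera calls.

## Working session

There is one attempt and no reset: what is moved stays moved. The work goes in short steps, Python scripts to look and compute and a tool call to move; the robot and the scene stay as the last step left them, time stands still between calls to the robot, and variables do not carry over. Pictures are saved under pics/ and viewed, at most 12 in all, crops included, and the job is handed in when it is done.

Besides the shell and the picture viewer there is one more tool, called after "Request:" by a JSON object that holds its "api" and its "payload". move_arm: Moves the arm, as the interface text tells. Shifts and turns lie within -1 to 1; 1 stands for 0.2 m of shift or 2 rad of turn. Its arguments: {"type":"object","properties":{"steps":{"type":"array","items":{"type":"array","items":{"type":"number","minimum":-1,"maximum":1}}},"gripper":{"type":"number"},"squeeze":{"type":"number"}},"required":["steps"]}

```bash
mkdir -p pics; cat > h.py <<'E'
import numpy as np, cv2
from station import read_state, capture, manip
def ray(c,u,v):
    d=np.linalg.inv(c['mtx'])@np.array([u,v,1.]); R=np.array(c['R']);t=np.array(c['t'])
    return -R.T@t, R.T@d
def onz(c,u,v,z):
    o,d=ray(c,u,v); return o+d*(z-o[2])/d[2]
def proj(c,X):
    p=c['mtx']@(np.array(c['R'])@np.array(X)+c['t']); return p[:2]/p[2]
def save(n,f): cv2.imwrite('pics/'+n+'.png',cv2.cvtColor(f,cv2.COLOR_RGB2BGR))
E
python3 - <<'E'
from h import *
import pickle
for n in ['scene','top']:
    c=capture(n); save(n,c['frame']); pickle.dump(c,open(n+'.pkl','wb'))
    print(n,ray(c,320,240))
print(read_state())
E
```

```text
scene (array([ 1.36120301, -0.58364386,  0.76170695]), array([-0.63717007,  0.55670716, -0.53305847]))
top (array([0.49197771, 0.09160003, 0.99790238]), array([ 0.11850932, -0.01889177, -0.9929106 ]))
{'time_s': 0.1, 'joint_positions': array([69.39243391, 18.43584328, -4.01619143, 83.16843424,  1.29532662,
       78.54166242, -3.25796766]), 'qvel': array([ 0.07849648, -0.10236199, -0.08186919, -0.21475964, -0.05802178,
       -0.04186113,  0.01419227]), 'joint_torque': array([-5.04094041e-04, -4.92572057e+01, -4.06045401e-01, -3.13398314e+01,
       -6.41870778e-02,  3.95315664e-02,  7.69318126e-05]), 'ee_pos': array([ 0.23711692, -0.60469053,  0.23555471]), 'ee_rot': array([[ 9.30929020e-01,  3.65199429e-01, -7.33189698e-04],
       [ 3.65200151e-01, -9.30927650e-01,  1.60003499e-03],
       [-9.82146989e-05, -1.75727999e-03, -9.99998451e-01]]), 'ft_force': array([-0.12711474, -0.14493037, -0.10239355]), 'moment': array([-0.01096923,  0.01382362,  0.02852045]), 'gripper_force': 0.0, 'gripper_width': 0.08683200017871809}
```

View pics/scene.png

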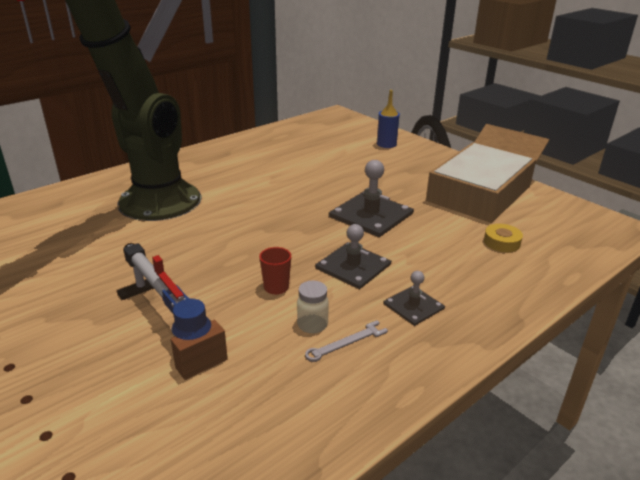

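View pics/top.png

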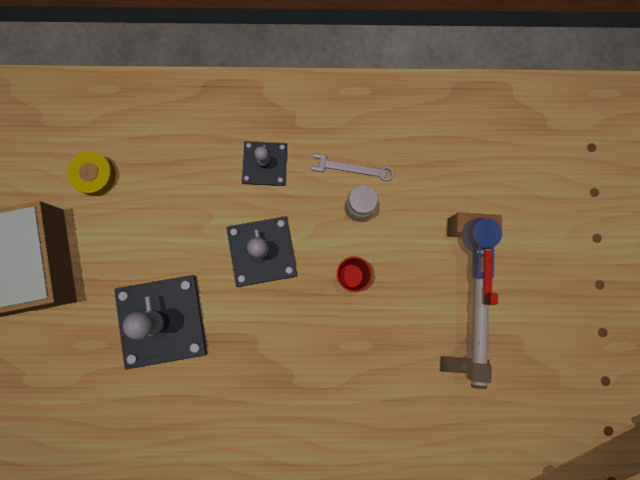

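The scene view shows three ball stands: small (414,300), middle (354,262) and large (372,205). In the top view they are small (265,163), middle (262,252) and large (160,322). The middle one is meant. The drawbar lies with its cup at top (487,233), its tail at (481,385) and its tab at (491,298). The red cup is at (354,274), the jar at (362,200) and the wrench at (350,167).

```bash
python3 - <<'E'
from h import *
import pickle
c=pickle.load(open('top.pkl','rb')); s=pickle.load(open('scene.pkl','rb'))
def blobs(c,m,n=4,amin=40):
    k,l,st,ce=cv2.connectedComponentsWithStats(m.astype(np.uint8))
    for i in sorted(range(1,k),key=lambda i:-st[i,4])[:n]:
        if st[i,4]>amin: print('  ',st[i],ce[i].round(1)); yield l==i
hs=lambda c: [x.astype(int) for x in cv2.split(cv2.cvtColor(c['frame'],cv2.COLOR_RGB2HSV))]
H,S,V=hs(c)
f=c['frame'].astype(int)
# plate: dark bluish/grey
roi=np.zeros((480,640),bool); roi[205:300,215:310]=1
m=roi&(V<75)
for b in blobs(c,m,1):
    b=cv2.morphologyEx(b.astype(np.uint8),cv2.MORPH_CLOSE,np.ones((15,15)))
    cn=max(cv2.findContours(b,0,2)[0],key=cv2.contourArea); r=cv2.minAreaRect(cn); bx=cv2.boxPoints(r)
    P=np.array([onz(c,*q,0.012) for q in bx]); print('plate',P.round(4).tolist(),'centre',P.mean(0), 'sides',np.linalg.norm(P-np.roll(P,1,0),axis=1))
    print('edge dirs',[np.degrees(np.arctan2(*(np.roll(P,-1,0)-P)[i,[1,0]])) for i in range(4)])
for nm,cc in (('top',c),('scene',s)):
    H,S,V=hs(cc)
    print(nm,'blue'); list(blobs(cc,(H>105)&(H<130)&(S>130)&(V>50),3))
    print(nm,'red'); list(blobs(cc,((H<5)|(H>174))&(S>190)&(V>90),4))
H,S,V=hs(c); roi[:]=0; roi[275:395,465:500]=1
print('tube'); 
tube=roi&(S<50)&(V>100)
for r in range(300,360,10):
    x=np.where(tube[r])[0]; print(r,x.min(),x.max())
print('px size top at z=.1', onz(c,480,300,.09)-onz(c,481,300,.09))
crop=cv2.resize(c['frame'][200:310,205:320],None,fx=3.4,fy=3.4,interpolation=2)
crop2=cv2.resize(c['frame'][210:400,430:520],None,fx=3,fy=3,interpolation=2)
crop3=cv2.resize(s['frame'][210:300,305:400],None,fx=3.4,fy=3.4,interpolation=2)
o=np.zeros((600,800,3),np.uint8)
for im,(y,x) in((crop,(0,0)),(crop2,(0,500))): o[y:y+im.shape[0],x:x+im.shape[1]]=im[:600-y]
im=cv2.resize(s['frame'][210:290,310:400],None,fx=2.5,fy=2.5); o[390:390+im.shape[0],0:im.shape[1]]=im
im=cv2.resize(s['frame'][235:375,110:235],None,fx=1.6,fy=1.5); o[385:385+im.shape[0],250:250+im.shape[1]]=im
save('crop',o)
E
```

```text
[ 227  217   70   70 3210] [262.1 252.1]
plate [[0.6368, 0.2721, 0.012], [0.6604, 0.1438, 0.012], [0.5335, 0.1204, 0.012], [0.5106, 0.2472, 0.012]] centre [0.58534647 0.19589907 0.012     ] sides [0.128618   0.13046936 0.12909463 0.12877599]
edge dirs [np.float64(-79.56395508060741), np.float64(-169.56750138875617), np.float64(100.21906242412398), np.float64(11.187266837574496)]
top blue
   [477 219  23  33 468] [486.9 233.1]
top red
   [337 257  35  35 602] [352.1 275.1]
   [484 251  13  53 371] [488.7 277.2]
scene blue
   [174 300  29  18 398] [188.  308.6]
scene red
   [159 271  23  26 175] [169.6 283.9]
   [261 255  29  11  70] [274.3 261.7]
tube
300 475 481
310 475 487
320 475 487
330 474 487
340 474 486
350 474 486
px size top at z=.1 [-6.05381373e-06  1.92968722e-03  0.00000000e+00]
```

View pics/crop.png

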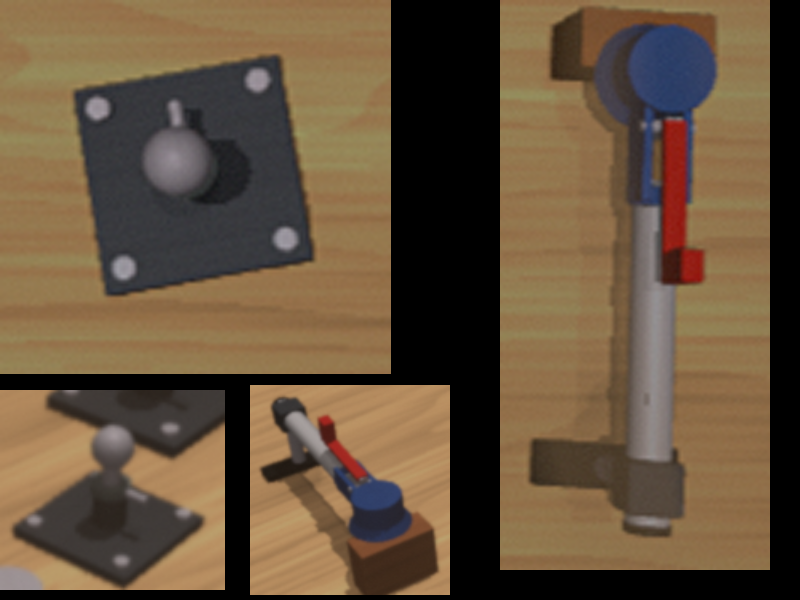

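The crop shows the middle stand at top (262,252). Its plate measures 0.129 m, which matches the 130 mm stated, so it is the one meant. The bar is straight along image rows, with the tab at top (491,298).

```bash
python3 - <<'E'
from h import *
import pickle
from scipy.optimize import least_squares
c=pickle.load(open('top.pkl','rb')); s=pickle.load(open('scene.pkl','rb'))
# ball in both views via Hough on enlarged crops
px={}
for nm,cc,(x0,x1,y0,y1),rr in (('top',c,(240,285,228,272),(8,16)),('scene',s,(340,372,218,248),(5,12))):
    g=cv2.resize(cv2.cvtColor(cc['frame'][y0:y1,x0:x1],cv2.COLOR_RGB2GRAY),None,fx=6,fy=6,interpolation=2)
    h=cv2.HoughCircles(cv2.GaussianBlur(g,(9,9),2),cv2.HOUGH_GRADIENT,1,200,param1=60,param2=12,minRadius=rr[0]*6,maxRadius=rr[1]*6)
    u,v,r=h[0,0]/6; px[nm]=(u+x0-.4,v+y0-.4); print(nm,px[nm],r)
f=lambda X: np.r_[proj(c,X)-px['top'],proj(s,X)-px['scene']]
q=least_squares(f,[.585,.196,.105]); print('ball',q.x,q.fun)
for r in (310,330,350):print('tube',onz(c,[481,480.5,480][(r-310)//20]+.0,r,.091))
for z in (.11,.117,.125): print('cup top z',z,onz(c,487,233,z), onz(s,188,308.6,z))
H,S,V=[x.astype(int) for x in cv2.split(cv2.cvtColor(c['frame'],cv2.COLOR_RGB2HSV))]
b=((H>105)&(H<130)&(S>100)&(V>40)).astype(np.uint8);b[:,:440]=0
ys,xs=np.where(b); print('blue rows',ys.min(),[ (r,xs[ys==r].min(),xs[ys==r].max()) for r in range(ys.min(),ys.max()+1,3)])
print('tab',onz(c,491.5,298,.154)); 
print('redcup',onz(c,354,274,.085),'jar',onz(c,363,200,.09))
w=capture('wrist'); print(w['mount'],w['mtx'])
E
```

```text
Traceback (most recent call last):
TypeError: 'NoneType' object is not subscriptable
```

```bash
python3 - <<'E'
from h import *
import pickle
from scipy.optimize import least_squares
c=pickle.load(open('top.pkl','rb')); s=pickle.load(open('scene.pkl','rb'))
px={}
for nm,cc,(x0,x1,y0,y1),rr in (('top',c,(240,285,228,272),(9,15)),('scene',s,(335,377,213,253),(6,12))):
    g=cv2.resize(cv2.cvtColor(cc['frame'][y0:y1,x0:x1],cv2.COLOR_RGB2GRAY),None,fx=6,fy=6,interpolation=2)
    h=cv2.HoughCircles(cv2.GaussianBlur(g,(9,9),2),cv2.HOUGH_GRADIENT,2,400,param1=30,param2=8,minRadius=rr[0]*6,maxRadius=rr[1]*6)
    if h is None: print(nm,'none'); continue
    u,v,r=h[0,0]/6; px[nm]=(u+x0-.4,v+y0-.4); print(nm,px[nm],r)
if len(px)==2:
    f=lambda X: np.r_[proj(c,X)-px['top'],proj(s,X)-px['scene']]
    q=least_squares(f,[.585,.196,.105]); print('ball',q.x,q.fun)
for u,r in ((481,310),(480.5,330),(480,350)):print('tube',onz(c,u,r,.091))
for z in (.11,.117,.125): print('cup top z',z,onz(c,487,233,z), onz(s,188,308.6,z))
H,S,V=[x.astype(int) for x in cv2.split(cv2.cvtColor(c['frame'],cv2.COLOR_RGB2HSV))]
b=((H>105)&(H<130)&(S>100)&(V>40)).astype(np.uint8);b[:,:440]=0
ys,xs=np.where(b); print('blue rows',ys.min(),[ (r,xs[ys==r].min(),xs[ys==r].max()) for r in range(ys.min(),ys.max()+1,3)])
print('tab',onz(c,491.5,298,.154)); 
print('redcup',onz(c,354,274,.085),'jar',onz(c,363,200,.09))
w=capture('wrist'); print(w['mount'],w['mtx'])
E
```

```text
top (np.float32(256.43335), np.float32(246.76668)) 9.8
scene (np.float32(354.43335), np.float32(232.1)) 8.666667
ball [0.58627344 0.19694886 0.0930664 ] [ 0.00344571  0.00295395  0.00531328 -0.00069026]
tube [ 0.46656643 -0.2344827   0.091     ]
tube [ 0.42873342 -0.23226033  0.091     ]
tube [ 0.39123185 -0.23005743  0.091     ]
cup top z 0.11 [ 0.61285012 -0.24401842  0.11      ] [ 0.60661487 -0.23882243  0.11      ]
cup top z 0.117 [ 0.61189719 -0.24137249  0.117     ] [ 0.61471992 -0.24252616  0.117     ]
cup top z 0.125 [ 0.61080813 -0.23834856  0.125     ] [ 0.62398283 -0.246759    0.125     ]
blue rows 219 [(219, np.int64(480), np.int64(490)), (222, np.int64(477), np.int64(496)), (225, np.int64(475), np.int64(498)), (228, np.int64(474), np.int64(500)), (231, np.int64(474), np.int64(500)), (234, np.int64(474), np.int64(500)), (237, np.int64(475), np.int64(500)), (240, np.int64(476), np.int64(498)), (243, np.int64(478), np.int64(496)), (246, np.int64(479), np.int64(492)), (249, np.int64(478), np.int64(493)), (252, np.int64(479), np.int64(493)), (255, np.int64(478), np.int64(493)), (258, np.int64(478), np.int64(493)), (261, np.int64(478), np.int64(479)), (264, np.int64(478), np.int64(479)), (267, np.int64(478), np.int64(479)), (270, np.int64(478), np.int64(479)), (273, np.int64(478), np.int64(482)), (276, np.int64(478), np.int64(482))]
tab [ 0.48966261 -0.23138866  0.154     ]
redcup [0.53487336 0.00816284 0.085     ] jar [ 0.67967954 -0.0097908   0.09      ]
[[ 6.07476578e-04 -9.67559132e-01 -2.52643932e-01  6.95526156e-02]
 [ 9.99999777e-01  6.57907870e-04 -1.15135658e-04  7.65593345e-04]
 [ 2.77616989e-04 -2.52643806e-01  9.67559316e-01 -1.48003598e-01]
 [ 0.00000000e+00  0.00000000e+00  0.00000000e+00  1.00000000e+00]] [[371.64829954   0.         319.89504365]
 [  0.         371.64829954 241.41012989]
 [  0.           0.           1.        ]]
```

Request:
{"api": "move_arm", "payload": {"steps": [[0.95,0.95,0,0,0,-0.213],[0.95,0.95,0,0,0,-0.213],[0.95,0.95,0,0,0,-0.213],[0.95,0.95,0,0,0,-0.213],[0.95,0.95,0,0,0,-0.213],[0.95,0.95,0,0,0,-0.213],[0.95,0.95,0,0,0,-0.213]], "gripper": 90, "squeeze": 12}}

```text
time_s: 0.73
ee_pos: [0.4317, -0.4097, 0.2365]
ee_rot: [[0.999, -0.046, 0.002], [-0.046, -0.999, 0.002], [0.002, -0.003, -1.0]]
ft_force: [1.0, 0.4, 0.2]
gripper_width: 0.0573
gripper_force: 0.0
```

Request:
{"api": "move_arm", "payload": {"steps": [[0.3,0.9,0,0,0,0],[0.3,0.9,0,0,0,0],[0.3,0.9,0,0,0,0],[0.3,0.9,0,0,0,0],[0.3,0.9,0,0,0,0],[0.3,0.9,0,0,0,0],[0.3,0.9,0,0,0,0]]}}

```text
time_s: 1.32
ee_pos: [0.4878, -0.2334, 0.2365]
ee_rot: [[0.999, -0.048, -0.0], [-0.048, -0.999, -0.0], [-0.0, 0.0, -1.0]]
ft_force: [0.5, 0.2, 0.5]
gripper_width: 0.0562
gripper_force: 0.0
```

```bash
cat >> h.py <<'E'
def wproj(w,st,X):
    M=w['mount']; Xt=np.array(st['ee_rot']).T@(np.array(X)-st['ee_pos']); p=M[:3,:3].T@(Xt-M[:3,3])
    th=np.arctan2(np.hypot(p[0],p[1]),p[2]); n=p[:2]/max(1e-9,np.hypot(p[0],p[1])); K=w['mtx']
    return np.array([K[0,2]+K[0,0]*th*n[0],K[1,2]+K[1,1]*th*n[1]])
def wonz(w,st,u,v,z):
    K=w['mtx'];M=w['mount']; a=np.array([(u-K[0,2])/K[0,0],(v-K[1,2])/K[1,1]]); th=np.hypot(*a)
    d=np.r_[np.sin(th)*a/max(th,1e-9),np.cos(th)]; R=np.array(st['ee_rot'])
    d=R@M[:3,:3]@d; o=R@M[:3,3]+st['ee_pos']; return o+d*(z-o[2])/d[2]
E
python3 - <<'E'
from h import *
st=read_state(); w=capture('wrist'); f=w['frame'].copy()
yaw=np.radians(-3); ex=np.array([np.cos(yaw),np.sin(yaw),0]); cup=np.array([.612,-.2415,.091])
for X in (cup+[0,0,.026],cup-.150*ex,cup-.126*ex+[0,0,.063],cup-.126*ex+[0,0,.027]):
    p=wproj(w,st,X); print(X,p); cv2.drawMarker(f,tuple(int(i) for i in p.round()),(0,255,0),0,10)
save('w1',f); save('w1raw',w['frame']); import pickle; pickle.dump((st,w),open('w1.pkl','wb')); print(st['ee_pos'],st['ee_rot'],st['gripper_width'],st['time_s'],st['joint_positions'])
E
```

```text
[ 0.612  -0.2415  0.117 ] [322.42276838  71.52252402]
[ 0.46220557 -0.23364961  0.091     ] [321.1830851  263.13277584]
[ 0.48617268 -0.23490567  0.154     ] [321.76873673 257.96041951]
[ 0.48617268 -0.23490567  0.118     ] [321.50743606 243.61693967]
[ 0.48780326 -0.2333875   0.23654475] [[ 9.98836889e-01 -4.82161187e-02 -2.75348186e-04]
 [-4.82162091e-02 -9.98836867e-01 -3.31799783e-04]
 [-2.59029822e-04  3.44690108e-04 -9.99999907e-01]] 0.056204345950618434 1.3167 [ 39.4900649    5.96191947 -17.92276461  98.2253333    1.91104353
  76.11520818 -71.56456759]
```

View pics/w1.png

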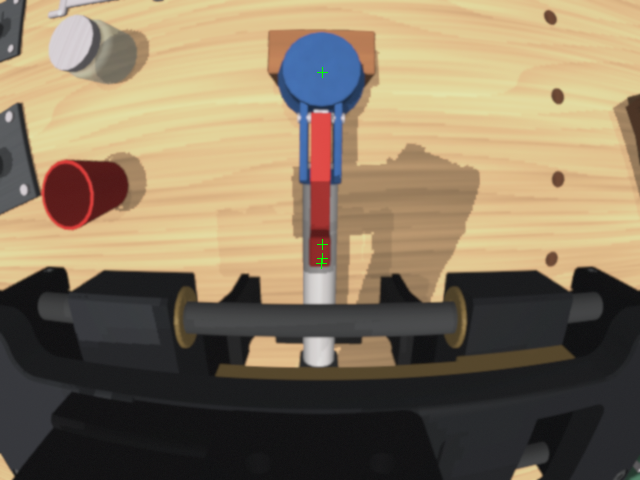

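The wrist view shows the cup circle centred at (321,72), the tab at about (320,255) and the tube at (319,320). The predicted marks agree to 1–2 mm, so I'll go down onto the tab.

Request:
{"api": "move_arm", "payload": {"steps": [[-0.007,-0.004,-0.2,0,0,0],[-0.007,-0.004,-0.35,0,0,0],[-0.007,-0.004,-0.45,0,0,0],[-0.007,-0.004,-0.485,0,0,0],[-0.007,-0.004,-0.485,0,0,0]]}}

```text
time_s: 1.78
ee_pos: [0.4839, -0.237, 0.1375]
ee_rot: [[0.998, -0.055, -0.004], [-0.055, -0.998, 0.002], [-0.004, -0.001, -1.0]]
ft_force: [-1.1, 0.4, 0.3]
gripper_width: 0.0568
gripper_force: 0.0
```

Request:
{"api": "move_arm", "payload": {"steps": [[0,0,0,0,0,0],[0,0,0,0,0,0],[0,0,0,0,0,0],[0,0,0,0,0,0],[0,0,0,0,0,0],[0,0,0,0,0,0]], "gripper": 255, "squeeze": 12}}

```text
time_s: 2.28
ee_pos: [0.4862, -0.2361, 0.1402]
ee_rot: [[0.999, -0.052, 0.001], [-0.052, -0.999, -0.001], [0.001, 0.001, -1.0]]
ft_force: [-0.5, 0.1, -0.3]
gripper_width: 0.024
gripper_force: 0.0
```

```bash
python3 - <<'E'
import numpy as np
# arc of tab about hinge, tcp offset fixed in tool; optional tool pitch 0
a0=np.arctan2(33,90); r=np.hypot(33,90)
for k in range(1,11):
    th=1.22*k/10; a=a0+th
    dx=-r*np.cos(a)+90; dz=r*np.sin(a)-33
    yaw=np.radians(-2.9)
    print(k,np.round([dx*np.cos(yaw)/200,dx*np.sin(yaw)/200,dz/200],3))
E
```

```text
1 [ 0.023 -0.001  0.054]
2 [ 0.053 -0.003  0.104]
3 [ 0.089 -0.004  0.15 ]
4 [ 0.13  -0.007  0.192]
5 [ 0.175 -0.009  0.228]
6 [ 0.225 -0.011  0.258]
7 [ 0.278 -0.014  0.283]
8 [ 0.334 -0.017  0.3  ]
9 [ 0.391 -0.02   0.311]
10 [ 0.45  -0.023  0.314]
```

Request:
{"api": "move_arm", "payload": {"steps": [[0,0,0,0,0,0],[0,0,0,0,0,0],[0,0,0,0,0,0],[0,0,0,0,0,0],[0,0,0,0,0,0]]}}

```text
time_s: 2.7
ee_pos: [0.4861, -0.2345, 0.1397]
ee_rot: [[0.999, -0.051, -0.0], [-0.051, -0.999, 0.002], [-0.0, -0.002, -1.0]]
ft_force: [-1.4, 6.0, 2.7]
gripper_width: 0.0137
gripper_force: 12.0
```

Request:
{"api": "move_arm", "payload": {"steps": [[0.011,0,0.027,0,0,0],[0.023,-0.001,0.054,0,0,0],[0.037,-0.002,0.08,0,0,0],[0.053,-0.003,0.104,0,0,0],[0.07,-0.003,0.128,0,0,0],[0.089,-0.004,0.15,0,0,0],[0.109,-0.005,0.172,0,0,0],[0.13,-0.007,0.192,0,0,0],[0.152,-0.008,0.211,0,0,0],[0.175,-0.009,0.228,0,0,0]]}}

```text
time_s: 3.53
ee_pos: [0.5213, -0.238, 0.1855]
ee_rot: [[0.999, -0.052, -0.0], [-0.052, -0.999, -0.0], [-0.0, 0.0, -1.0]]
ft_force: [-2.5, 0.0, -5.7]
gripper_width: 0.014
gripper_force: 12.0
```

Request:
{"api": "move_arm", "payload": {"steps": [[0.025,-0.001,0.016,0,0,0],[0.05,-0.002,0.03,0,0,0],[0.076,-0.004,0.043,0,0,0],[0.103,-0.005,0.055,0,0,0],[0.131,-0.006,0.064,0,0,0],[0.159,-0.008,0.072,0,0,0],[0.187,-0.01,0.078,0,0,0],[0.216,-0.011,0.083,0,0,0],[0.245,-0.012,0.085,0,0,0],[0.27,-0.014,0.086,0,0,0]]}}

```text
time_s: 4.37
ee_pos: [0.5757, -0.2405, 0.2024]
ee_rot: [[0.999, -0.052, 0.0], [-0.052, -0.999, 0.0], [0.0, -0.0, -1.0]]
ft_force: [-1.9, 0.4, -6.7]
gripper_width: 0.0139
gripper_force: 12.0
```

Request:
{"api": "move_arm", "payload": {"steps": [[0,0,0,0,0,0],[0,0,0,0,0,0],[0,0,0,0,0,0]]}}

```text
time_s: 4.62
ee_pos: [0.5758, -0.2405, 0.203]
ee_rot: [[0.999, -0.052, 0.002], [-0.052, -0.999, -0.0], [0.002, 0.0, -1.0]]
ft_force: [1.2, 0.6, -3.9]
gripper_width: 0.0141
gripper_force: 12.0
```

```bash
python3 - <<'E'
from h import *
st=read_state(); w=capture('wrist'); s=capture('scene')['frame']
o=np.zeros((480,800,3),np.uint8); o[:,:480]=w['frame'][:,80:560]; o[:320,480:]=cv2.resize(s[230:380,80:240],(320,320))
save('w2',o); print(st['ee_pos'],st['ft_force'],st['gripper_width'])
E
```

```text
[ 0.57582855 -0.24046585  0.20304136] [ 1.15029098  0.6121301  -3.93728246] 0.01409126868834135
```

View pics/w2.png

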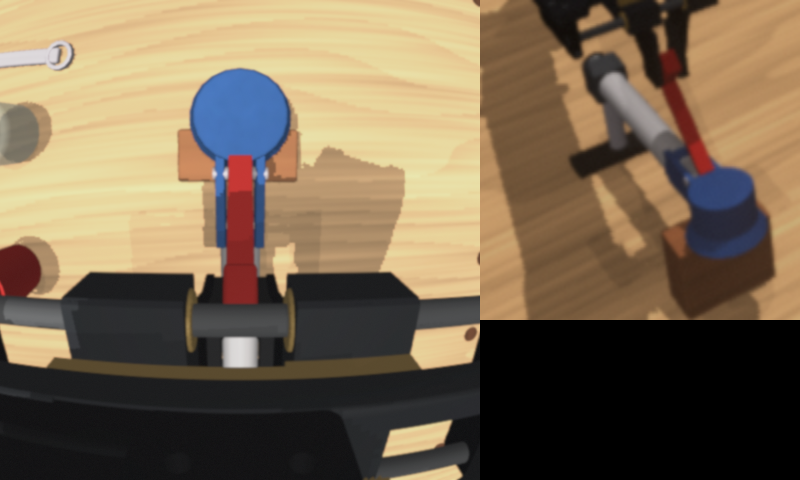

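The wrist view shows the cup at full-frame (320,115), now ahead of the block, so the bar slid forward. The handle is only partly raised.

```bash
python3 - <<'E'
from h import *
st=read_state(); w=capture('wrist'); s=capture('scene'); t=capture('top')
hs=lambda f:[x.astype(int) for x in cv2.split(cv2.cvtColor(f,cv2.COLOR_RGB2HSV))]
H,S,V=hs(w['frame']); m=((H>100)&(H<130)&(S>120)&(V>60)).astype(np.uint8); m[165:]=0
ys,xs=np.where(m); print(xs.min(),xs.max(),ys.min(),ys.max())
r=np.where(xs>-1)[0]
u=(xs.min()+xs.max())/2; rows=ys[(xs==xs.min())|(xs==xs.max())]; print(u,rows.mean())
print('cup',wonz(w,st,u,ys.min()+(xs.max()-xs.min())/2,.117), 'front edge',wonz(w,st,u,ys.min(),.117),'sides',wonz(w,st,xs.min(),rows.mean(),.117),wonz(w,st,xs.max(),rows.mean(),.117))
H,S,V=hs(t['frame']); m=(H>105)&(H<130)&(S>130)&(V>50); m[:,:440]=0; ys,xs=np.where(m); print('top blue',ys.min(),xs.mean(), 'front',onz(t,487,ys.min(),.117))
E
```

```text
271 368 69 164
319.5 117.88
cup [ 0.66382763 -0.24513345  0.117     ] front edge [ 0.69506315 -0.24674062  0.117     ] sides [ 0.66558623 -0.21490754  0.117     ] [ 0.6624626  -0.27537588  0.117     ]
top blue 192 490.61290322580646 front [ 0.69093126 -0.24412094  0.117     ]
```

Request:
{"api": "move_arm", "payload": {"steps": [[0,0,0,0,0,0],[-0.025,0.001,0,0,0,0],[-0.05,0.003,0,0,0,0],[-0.075,0.004,0,0,0,0],[-0.1,0.005,0,0,0,0],[-0.125,0.006,0,0,0,0],[-0.15,0.008,0,0,0,0],[-0.175,0.009,0,0,0,0],[-0.2,0.01,0,0,0,0],[-0.2,0.01,0,0,0,0]], "squeeze": 40, "gripper": 255}}

```text
time_s: 5.7
ee_pos: [0.5333, -0.2387, 0.2022]
ee_rot: [[0.999, -0.053, -0.002], [-0.053, -0.999, -0.0], [-0.002, 0.0, -1.0]]
ft_force: [0.7, -0.6, -5.0]
gripper_width: 0.0135
gripper_force: 40.0
```

```bash
cat > m.py <<'E'
from h import *
def run(fn):
    st=read_state(); w=capture('wrist'); s=capture('scene'); t=capture('top')
    hs=lambda f:[x.astype(int) for x in cv2.split(cv2.cvtColor(f,cv2.COLOR_RGB2HSV))]
    H,S,V=hs(t['frame']); m=(H>105)&(H<130)&(S>130)&(V>50); m[:,:440]=0; ys,xs=np.where(m); print('top blue',ys.min(), 'front',onz(t,488,ys.min(),.117))
    H,S,V=hs(s['frame']); m=(H>105)&(H<130)&(S>130)&(V>50); m[200:,:][:,300:]=0; m[:250]=0; ys,xs=np.where(m); print('scene blue',ys.min(),ys.max(),xs.min(),xs.max())
    o=np.zeros((480,800,3),np.uint8); o[:,:480]=w['frame'][:,80:560]; o[:320,480:]=cv2.resize(s['frame'][230:380,80:240],(320,320)); save(fn,o)
    print(st['ee_pos'],st['ft_force'],st['gripper_width'])
E
python3 -c "
from m import *; run('w3')"
```

```text
top blue 214 front [ 0.64835113 -0.24454916  0.117     ]
scene blue 298 334 173 203
[ 0.53326928 -0.23873866  0.20223645] [ 0.71055467 -0.55424638 -5.04419336] 0.013543579319267673
```

View pics/w3.png

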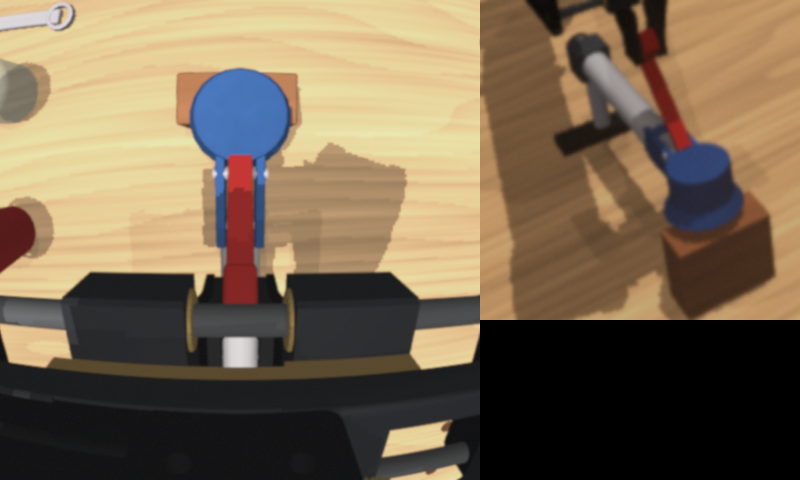

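The bar came back and the cup at full-frame (320,115) is over the block again, slightly lifted. I'll lower it onto the block.

Request:
{"api": "move_arm", "payload": {"steps": [[0,0,-0.01,0,0,0],[0,0,-0.02,0,0,0],[0,0,-0.03,0,0,0],[0,0,-0.04,0,0,0],[0,0,-0.04,0,0,0],[0,0,-0.04,0,0,0]]}}

```text
time_s: 6.35
ee_pos: [0.5356, -0.2384, 0.1946]
ee_rot: [[0.999, -0.052, 0.001], [-0.052, -0.999, -0.0], [0.001, 0.0, -1.0]]
ft_force: [3.5, -0.6, -2.7]
gripper_width: 0.0135
gripper_force: 40.0
```

Request:
{"api": "move_arm", "payload": {"steps": [[0,0,-0.005,0,0,0],[0,0,-0.01,0,0,0],[0,0,-0.01,0,0,0],[0,0,-0.01,0,0,0]]}}

```text
time_s: 6.68
ee_pos: [0.5354, -0.2385, 0.1927]
ee_rot: [[0.999, -0.052, 0.001], [-0.052, -0.999, -0.0], [0.001, 0.0, -1.0]]
ft_force: [4.5, 0.1, -1.2]
gripper_width: 0.0135
gripper_force: 40.0
```

Request:
{"api": "move_arm", "payload": {"steps": [[0.021,-0.001,0.012,0.001,0.025,0],[0.041,-0.002,0.022,0.003,0.05,0],[0.065,-0.003,0.032,0.004,0.075,0],[0.088,-0.005,0.04,0.005,0.1,0],[0.112,-0.006,0.048,0.006,0.125,0],[0.135,-0.007,0.054,0.008,0.15,0],[0.159,-0.008,0.059,0.009,0.175,0],[0.183,-0.01,0.062,0.01,0.2,0],[0.207,-0.011,0.064,0.012,0.225,0],[0.207,-0.011,0.064,0.012,0.225,0]]}}

```text
time_s: 7.52
ee_pos: [0.5755, -0.2414, 0.2068]
ee_rot: [[0.895, -0.053, -0.442], [-0.048, -0.999, 0.022], [-0.443, 0.001, -0.897]]
ft_force: [-2.0, -1.1, 8.4]
gripper_width: 0.0138
gripper_force: 40.0
```

```bash
python3 -c "
from m import *; run('w4'); print(read_state()['moment'])"
```

```text
top blue 230 front [ 0.61763994 -0.24347431  0.117     ]
scene blue 293 298 164 173
[ 0.57546034 -0.24135971  0.20680579] [-1.97782027 -1.11032619  8.38843578] 0.013805297553942962
[0.07390228 0.10918798 0.01299317]
```

View pics/w4.png

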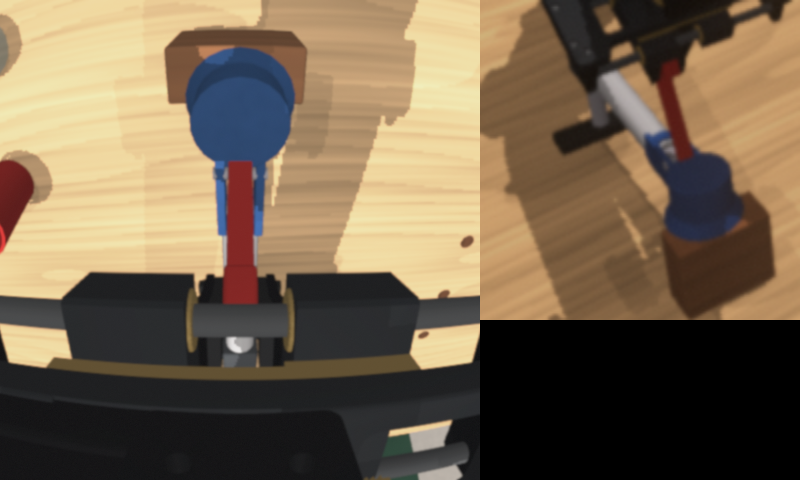

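The scene inset shows the handle nearly upright and the cup still on the block. The wrist view shows the cup at full-frame (320,115) with the block behind it. I'll release the tab, back off and take the tool over the tube.

Request:
{"api": "move_arm", "payload": {"steps": [[0,0,0,0,0,0],[0,0,0,0,0,0],[0,0,0,0,0,0],[0,0,0,0,0,0],[0.05,-0.002,0.1,0,0,0],[0.1,-0.005,0.2,0,0,0],[0.16,-0.008,0.33,0,0,0],[0.16,-0.008,0.33,0,0,0]], "gripper": 80, "squeeze": 40}}

```text
time_s: 8.33
ee_pos: [0.6106, -0.2422, 0.2755]
ee_rot: [[0.902, -0.052, -0.429], [-0.047, -0.999, 0.022], [-0.43, 0.0, -0.903]]
ft_force: [0.9, 0.5, 0.6]
gripper_width: 0.0562
gripper_force: 0.0
```

Request:
{"api": "move_arm", "payload": {"steps": [[0,0,0.1,-0.003,-0.06,0],[-0.1,0.005,0.1,-0.006,-0.12,0],[-0.3,0.015,0.1,-0.009,-0.18,0],[-0.5,0.025,0.1,-0.012,-0.225,0],[-0.68,0.035,0,-0.012,-0.225,0],[-0.68,0.035,0,-0.012,-0.225,0],[-0.68,0.035,0,-0.012,-0.225,0],[-0.68,0.035,0,-0.012,-0.225,0]], "gripper": 0}}

```text
time_s: 9.0
ee_pos: [0.4722, -0.2354, 0.2715]
ee_rot: [[0.999, -0.053, 0.001], [-0.053, -0.999, -0.001], [0.001, 0.001, -1.0]]
ft_force: [1.0, -1.0, 0.4]
gripper_width: 0.0864
gripper_force: 0.0
```

```bash
python3 - <<'E'
from h import *
st=read_state(); w=capture('wrist'); print(st['ee_pos'],st['ee_rot'].round(3).tolist(),st['gripper_width'],st['ft_force'])
yaw=np.radians(-3); ex=np.array([np.cos(yaw),np.sin(yaw),0]); cup=np.array([.620,-.2415,.091])
f=w['frame'].copy()
for X in (cup+[0,0,.026],cup-.15*ex,cup-.036*ex+[0,0,.018],cup-.036*ex+[0,0,.114]):
    p=wproj(w,st,X); print(p); cv2.drawMarker(f,tuple(int(i) for i in p.round()),(0,255,0),0,10)
H,S,V=[x.astype(int) for x in cv2.split(cv2.cvtColor(w['frame'],cv2.COLOR_RGB2HSV))]
m=(H>100)&(H<130)&(S>120)&(V>50); ys,xs=np.where(m); print('blue',xs.min(),xs.max(),ys.min(),ys.max())
v=ys.min(); print('front',wonz(w,st,(xs.min()+xs.max())/2,v,.117))
for z in (.091,.117): print(wonz(w,st,xs.min(),ys[xs==xs.min()].mean(),z),wonz(w,st,xs.max(),ys[xs==xs.max()].mean(),z))
s=capture('scene')['frame']; save('s5',s)
o=np.zeros((480,800,3),np.uint8); o[:,:480]=f[:,80:560]; o[:320,480:]=cv2.resize(s[230:380,80:240],(320,320)); save('w5',o)
E
```

```text
[ 0.47224971 -0.23543617  0.27149894] [[0.999, -0.053, 0.001], [-0.053, -0.999, -0.001], [0.001, 0.001, -1.0]] 0.0864183052897098 [ 0.97664183 -1.04498036  0.37572182]
[317.26927881  52.71384486]
[317.51177477 226.67978824]
[317.30930419  96.52289724]
[316.29810163  74.55278765]
blue 282 358 20 151
front [ 0.64899018 -0.24521784  0.117     ]
[ 0.61552869 -0.21020943  0.091     ] [ 0.61254004 -0.2766376   0.091     ]
[ 0.6096967  -0.21250996  0.117     ] [ 0.60694456 -0.27368113  0.117     ]
```

View pics/w5.png

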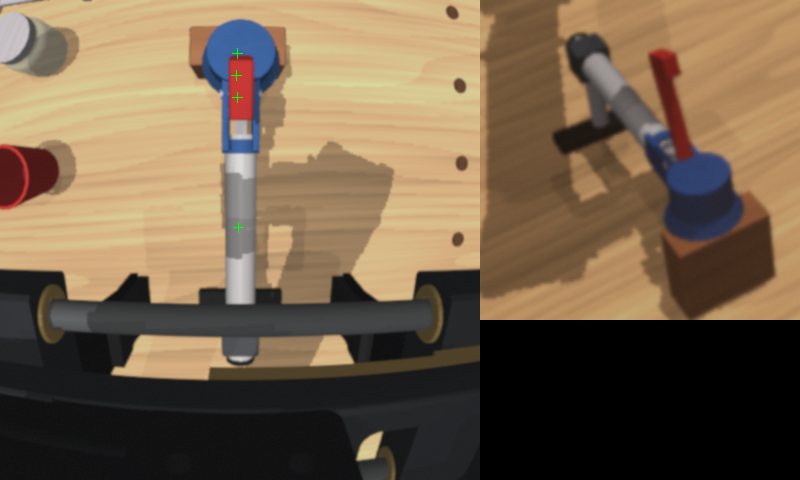

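The handle is nearly vertical, with its top at full-frame (322,60). The tube axis is at u≈320 along its whole length, in line with the tool, and the bar is level on block and foot. I'll grip the tube about 150 mm behind the cup.

Request:
{"api": "move_arm", "payload": {"steps": [[-0.01,0,-0.18,0,0,0],[-0.01,0,-0.36,0,0,0],[-0.01,0,-0.54,0,0,0],[-0.01,0,-0.7,0,0,0],[-0.01,0,-0.82,0,0,0],[-0.01,0,-0.9,0,0,0],[-0.01,0,-0.928,0,0,0],[-0.01,0,-0.928,0,0,0],[-0.01,0,-0.928,0,0,0]]}}

```text
time_s: 9.85
ee_pos: [0.472, -0.2353, 0.0862]
ee_rot: [[0.999, -0.051, 0.001], [-0.051, -0.999, 0.0], [0.001, -0.0, -1.0]]
ft_force: [0.9, -0.6, 1.1]
gripper_width: 0.0868
gripper_force: 0.0
```

Request:
{"api": "move_arm", "payload": {"steps": [[0,0,0,0,0,0],[0,0,0,0,0,0],[0,0,0,0,0,0],[0,0,0,0,0,0],[0,0,0,0,0,0],[0,0,0,0,0,0],[0,0,0,0,0,0],[0,0,0,0,0,0],[0,0,0,0,0,0],[0,0,0,0,0,0]], "gripper": 255, "squeeze": 45}}

```text
time_s: 10.68
ee_pos: [0.4703, -0.2354, 0.0856]
ee_rot: [[0.999, -0.052, -0.0], [-0.052, -0.999, -0.0], [-0.0, 0.0, -1.0]]
ft_force: [-0.8, -1.2, -0.1]
gripper_width: 0.0285
gripper_force: 1.6
```

Request:
{"api": "move_arm", "payload": {"steps": [[0,0,0.05,0,0,0],[0,0,0.1,0,0,0],[0,0,0.2,0,0,0],[0,0,0.3,0,0,0],[0,0,0.4,0,0,0],[0,0,0.5,0,0,0],[0,0,0.6,0,0,0],[0,0,0.65,0,0,0],[0,0,0.65,0,0,0],[0,0,0.65,0,0,0]]}}

```text
time_s: 11.52
ee_pos: [0.4701, -0.2352, 0.2153]
ee_rot: [[0.999, -0.052, -0.0], [-0.052, -0.999, -0.0], [-0.0, 0.0, -1.0]]
ft_force: [-0.6, -0.3, -7.9]
gripper_width: 0.0265
gripper_force: 45.0
```

```bash
python3 - <<'E'
from h import *
st=read_state(); w=capture('wrist'); print(st['ee_pos'],st['gripper_width'],st['ft_force'],st['moment'],st['joint_positions'])
H,S,V=[x.astype(int) for x in cv2.split(cv2.cvtColor(w['frame'],cv2.COLOR_RGB2HSV))]
m=(H>100)&(H<130)&(S>120)&(V>50); ys,xs=np.where(m); print('blue',xs.min(),xs.max(),ys.min(),ys.max())
s=capture('scene')['frame']
o=np.zeros((480,800,3),np.uint8); o[:,:480]=w['frame'][:,80:560]; o[:320,480:]=cv2.resize(s[180:340,80:240],(320,320)); save('w6',o)
E
```

```text
[ 0.47008678 -0.23519618  0.21529407] 0.026484328948995807 [-0.6218127  -0.28592598 -7.91198382] [0.03535324 0.14365636 0.03148485] [ 41.07635401   4.83421377 -18.29851482 101.87360649   1.5888192
  73.55715604 -70.59834797]
blue 248 393 0 154
```

View pics/w6.png

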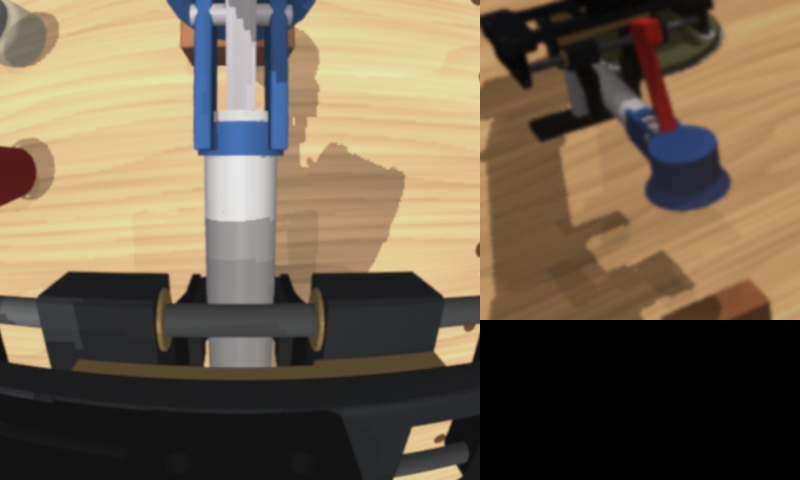

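The bar hangs from the gripper, handle up, cup clear of the block; the weight reads 7.9 N. I'll carry it over.

Request:
{"api": "move_arm", "payload": {"steps": [[0,0.05,0,0,0,0],[0,0.15,0,0,0,0.005],[0,0.25,0,0,0,0.01],[0,0.37,0,0,0,0.02],[0,0.49,0,0,0,0.03],[0,0.61,0,0,0,0.04],[0,0.73,0,0,0,0.05],[0,0.85,0,0,0,0.06],[0,0.95,0,0,0,0.065],[0,1,0,0,0,0.07]]}}

```text
time_s: 12.45
ee_pos: [0.4701, -0.03, 0.2159]
ee_rot: [[0.996, 0.095, 0.001], [0.095, -0.996, 0.001], [0.001, -0.001, -1.0]]
ft_force: [0.8, 1.0, -6.6]
gripper_width: 0.0271
gripper_force: 45.0
```

Request:
{"api": "move_arm", "payload": {"steps": [[0,0.08,0,0,0,0],[-0.02,0.2,0,0,0,0.01],[-0.04,0.32,0,0,0,0.015],[-0.06,0.44,0,0,0,0.02],[-0.08,0.56,0,0,0,0.025],[-0.1,0.68,0,0,0,0.03],[-0.12,0.8,0,0,0,0.035],[-0.14,0.9,0,0,0,0.04],[-0.15,0.98,0,0,0,0.0435],[-0.157,1,0,0,0,0.0435]]}}

```text
time_s: 13.28
ee_pos: [0.4379, 0.1688, 0.216]
ee_rot: [[0.984, 0.18, 0.001], [0.18, -0.984, 0.002], [0.001, -0.001, -1.0]]
ft_force: [-0.5, 0.7, -7.1]
gripper_width: 0.0273
gripper_force: 45.0
```

Request:
{"api": "move_arm", "payload": {"steps": [[0,0.02,0,0,0,0],[0,0.028,0,0,0,0],[0,0.028,0,0,0,0],[0,0.028,0,0,0,0],[0,0.028,0,0,0,0]]}}

```text
time_s: 13.7
ee_pos: [0.4392, 0.1692, 0.2155]
ee_rot: [[0.985, 0.172, -0.0], [0.172, -0.985, -0.0], [-0.0, 0.0, -1.0]]
ft_force: [0.7, -0.6, -7.7]
gripper_width: 0.0265
gripper_force: 45.0
```

```bash
python3 - <<'E'
from h import *
st=read_state(); t=capture('top'); s=capture('scene'); print(st['ee_pos'],st['ee_rot'].round(3).tolist(),st['ft_force'],st['moment'])
R=st['ee_rot']; ex=R[:,0]; g=st['ee_pos']-.005*R[:,2]; cup=g+.15*ex; print('cup pred',cup)
ims=[]
for n,c in (('top',t),('scene',s)):
    f=c['frame'].copy(); P={'cuptop':cup+[0,0,.026],'rim':cup-[0,0,.017],'tail':g-.14*ex,'foot':g-.112*ex-[0,0,.091],'ball':np.array([.5863,.1969,.093])}
    for k,X in P.items():
        p=proj(c,X); print(n,k,p.round(1))
    H,S,V=[x.astype(int) for x in cv2.split(cv2.cvtColor(c['frame'],cv2.COLOR_RGB2HSV))]
    b=((H>105)&(H<130)&(S>110)&(V>40)).astype(np.uint8); 
    k,l,sts,ce=cv2.connectedComponentsWithStats(b); print([(sts[i].tolist(),ce[i].round(1)) for i in range(1,k) if sts[i,4]>60])
    p=proj(c,cup).astype(int); x0=max(0,min(440,p[0]-100)); y0=max(0,min(330,p[1]-75)); print('crop',x0,y0)
    ims.append(cv2.resize(c['frame'][y0:y0+150,x0:x0+200],(400,300),interpolation=2)); 
o=np.hstack(ims); save('w7',o); import pickle; pickle.dump((st,t,s),open('w7.pkl','wb'))
E
```

```text
[0.43921211 0.1692226  0.21550141] [[0.985, 0.172, -0.0], [0.172, -0.985, -0.0], [-0.0, 0.0, -1.0]] [ 0.66642591 -0.57061651 -7.74317325] [ 0.05260345  0.05853592 -0.00812645]
cup pred [0.58697168 0.19505653 0.22047293]
top cuptop [246.6 236.4]
top rim [250.1 239.6]
top tail [276.8 416. ]
top foot [278.  387.3]
top ball [256.5 246.8]
[([230, 220, 43, 70, 1391], array([252.2, 244.6]))]
crop 148 163
scene cuptop [357.3 170.9]
scene rim [356.3 189. ]
scene tail [260.1 147. ]
scene foot [269.8 184.2]
scene ball [354.4 232.1]
[([380, 115, 18, 31, 348], array([388.2, 129.5])), ([345, 168, 26, 11, 207], array([358. , 172.8]))]
crop 256 106
```

View pics/w7.png

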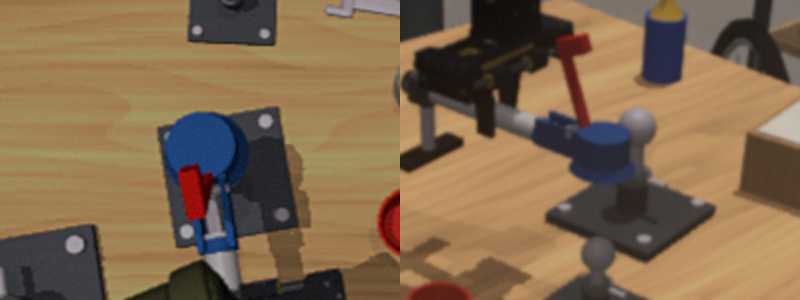

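The top crop shows the cup disc at about top (249,238), over the stand. The scene crop shows the bar level, handle up, cup at (358,173) in front of the ball. I'll check the cup offset using the same features in the first pictures.

```bash
python3 - <<'E'
from h import *
import pickle
from scipy.optimize import least_squares
t0=pickle.load(open('top.pkl','rb')); s0=pickle.load(open('scene.pkl','rb')); st,t1,s1=pickle.load(open('w7.pkl','rb'))
def feat(t,tr,s,sr,z,tag):
    H,S,V=[x.astype(int) for x in cv2.split(cv2.cvtColor(t['frame'],cv2.COLOR_RGB2HSV))]
    m=(H>105)&(H<130)&(S>110)&(V>75); k=np.zeros_like(m); x0,x1,y0,y1=tr; k[y0:y1,x0:x1]=1; m&=k
    print(tag,[(r,np.where(m[r])[0].min(),np.where(m[r])[0].max()) for r in range(y0,y1,2) if m[r].any()], 'V',np.percentile(V[m],[5,50,95]))
    cn=max(cv2.findContours(m.astype(np.uint8),0,1)[0],key=cv2.contourArea); 
    pts=cn[:,0].astype(float); front=pts[pts[:,1]<y0+(y1-y0)*.62]
    q=least_squares(lambda p: np.hypot(front[:,0]-p[0],front[:,1]-p[1])-p[2],[(x0+x1)/2,y1-8.,14],loss='soft_l1'); print('circ',q.x.round(2))
    H,S,V=[x.astype(int) for x in cv2.split(cv2.cvtColor(s['frame'],cv2.COLOR_RGB2HSV))]
    m=(H>105)&(H<130)&(S>130)&(V>90); k=np.zeros_like(m); x0,x1,y0,y1=sr; k[y0:y1,x0:x1]=1; m&=k
    ys,xs=np.where(m); sp=((xs.min()+xs.max())/2,(ys.min()+ys.max())/2); print('scene',xs.min(),xs.max(),ys.min(),ys.max())
    r=least_squares(lambda X: np.r_[proj(t,X)-q.x[:2],proj(s,X)-sp],[.6,0,z]); print('3D',r.x.round(4),r.fun.round(2))
feat(t0,(465,510,215,243),s0,(165,215,290,330),.117,'init')
feat(t1,(225,275,215,245),s1,(335,380,160,190),.24,'now')
E
```

```text
init [(219, np.int64(481), np.int64(490)), (221, np.int64(478), np.int64(494)), (223, np.int64(477), np.int64(496)), (225, np.int64(476), np.int64(498)), (227, np.int64(475), np.int64(499)), (229, np.int64(474), np.int64(500)), (231, np.int64(474), np.int64(500)), (233, np.int64(475), np.int64(500)), (235, np.int64(475), np.int64(500)), (237, np.int64(475), np.int64(500)), (239, np.int64(476), np.int64(499)), (241, np.int64(476), np.int64(498))] V [100. 103. 107.]
circ [486.73 231.68  12.99]
scene 165 202 292 317
3D [ 0.6106 -0.243   0.1231] [2.36 1.58 2.72 0.43]
now [(221, np.int64(240), np.int64(257)), (223, np.int64(237), np.int64(259)), (225, np.int64(235), np.int64(261)), (227, np.int64(233), np.int64(262)), (229, np.int64(233), np.int64(263)), (231, np.int64(232), np.int64(264)), (233, np.int64(231), np.int64(264)), (235, np.int64(230), np.int64(265)), (237, np.int64(230), np.int64(265)), (239, np.int64(230), np.int64(264)), (241, np.int64(231), np.int64(264)), (243, np.int64(230), np.int64(263))] V [105.1 122.  126. ]
circ [247.96 236.54  17.15]
scene 346 369 169 177
3D [0.5877 0.194  0.242 ] [-0.27 -0.23 -0.46  0.07]
```

Request:
{"api": "move_arm", "payload": {"steps": [[-0.005,0.01,-0.03,0,0,0],[-0.005,0.01,-0.07,0,0,0],[-0.005,0.01,-0.11,0,0,0],[-0.005,0.01,-0.15,0,0,0],[-0.005,0.01,-0.19,0,0,0],[-0.005,0.01,-0.23,0,0,0],[-0.005,0.01,-0.27,0,0,0],[-0.005,0.01,-0.29,0,0,0],[-0.005,0.01,-0.3,0,0,0],[-0.005,0.01,-0.3,0,0,0]]}}

```text
time_s: 14.63
ee_pos: [0.4377, 0.1722, 0.1551]
ee_rot: [[0.985, 0.174, -0.001], [0.174, -0.985, -0.0], [-0.001, -0.0, -1.0]]
ft_force: [-0.8, -0.4, -6.7]
gripper_width: 0.027
gripper_force: 45.0
```

Request:
{"api": "move_arm", "payload": {"steps": [[0,0,-0.01,0,0,0],[0,0,-0.02,0,0,0],[0,0,-0.03,0,0,0],[0,0,-0.04,0,0,0],[0,0,-0.05,0,0,0],[0,0,-0.06,0,0,0],[0,0,-0.07,0,0,0],[0,0,-0.08,0,0,0],[0,0,-0.09,0,0,0],[0,0,-0.1,0,0,0]]}}

```text
time_s: 15.47
ee_pos: [0.4379, 0.1722, 0.1354]
ee_rot: [[0.985, 0.174, -0.0], [0.174, -0.985, -0.0], [-0.0, 0.0, -1.0]]
ft_force: [0.3, 0.1, -7.1]
gripper_width: 0.0274
gripper_force: 45.0
```

Request:
{"api": "move_arm", "payload": {"steps": [[0,0,-0.01,0,0,0],[0,0,-0.02,0,0,0],[0,0,-0.03,0,0,0],[0,0,-0.04,0,0,0],[0,0,-0.05,0,0,0],[0,0,-0.06,0,0,0],[0,0,-0.06,0,0,0]]}}

```text
time_s: 16.05
ee_pos: [0.4376, 0.1721, 0.1231]
ee_rot: [[0.985, 0.174, -0.001], [0.174, -0.985, -0.0], [-0.001, 0.0, -1.0]]
ft_force: [-0.2, -0.3, -7.5]
gripper_width: 0.0269
gripper_force: 45.0
```

Request:
{"api": "move_arm", "payload": {"steps": [[0,0,-0.005,0,0,0],[0,0,-0.01,0,0,0],[0,0,-0.015,0,0,0],[0,0,-0.02,0,0,0],[0,0,-0.025,0,0,0],[0,0,-0.03,0,0,0],[0,0,-0.03,0,0,0]]}}

```text
time_s: 16.63
ee_pos: [0.4378, 0.1722, 0.1174]
ee_rot: [[0.985, 0.174, -0.0], [0.174, -0.985, -0.0], [-0.0, 0.0, -1.0]]
ft_force: [0.0, -0.1, -7.1]
gripper_width: 0.0271
gripper_force: 45.0
```

Request:
{"api": "move_arm", "payload": {"steps": [[0,0,-0.005,0,0,0],[0,0,-0.01,0,0,0],[0,0,-0.015,0,0,0],[0,0,-0.02,0,0,0],[0,0,-0.025,0,0,0],[0,0,-0.025,0,0,0]]}}

```text
time_s: 17.13
ee_pos: [0.4378, 0.1722, 0.1123]
ee_rot: [[0.985, 0.174, -0.0], [0.174, -0.985, -0.0], [-0.0, 0.0, -1.0]]
ft_force: [-0.6, 0.8, -7.7]
gripper_width: 0.0274
gripper_force: 45.0
```

Request:
{"api": "move_arm", "payload": {"steps": [[0,0,-0.005,0,0,0],[0,0,-0.01,0,0,0],[0,0,-0.015,0,0,0],[0,0,-0.02,0,0,0],[0,0,-0.025,0,0,0],[0,0,-0.025,0,0,0]]}}

```text
time_s: 17.63
ee_pos: [0.4378, 0.1722, 0.1073]
ee_rot: [[0.985, 0.174, -0.0], [0.174, -0.985, -0.0], [-0.001, 0.0, -1.0]]
ft_force: [0.3, -0.1, -7.4]
gripper_width: 0.0269
gripper_force: 45.0
```

Request:
{"api": "move_arm", "payload": {"steps": [[0,0,-0.005,0,0,0],[0,0,-0.01,0,0,0],[0,0,-0.015,0,0,0],[0,0,-0.02,0,0,0],[0,0,-0.02,0,0,0]]}}

```text
time_s: 18.05
ee_pos: [0.4378, 0.1722, 0.1033]
ee_rot: [[0.985, 0.174, -0.0], [0.174, -0.985, -0.0], [-0.0, 0.0, -1.0]]
ft_force: [-0.8, 0.1, -7.5]
gripper_width: 0.0268
gripper_force: 45.0
```

Request:
{"api": "move_arm", "payload": {"steps": [[0,0,-0.005,0,0,0],[0,0,-0.01,0,0,0],[0,0,-0.015,0,0,0],[0,0,-0.015,0,0,0]]}}

```text
time_s: 18.38
ee_pos: [0.4378, 0.1722, 0.1003]
ee_rot: [[0.985, 0.174, -0.0], [0.174, -0.985, -0.0], [-0.001, 0.0, -1.0]]
ft_force: [0.1, -0.3, -6.3]
gripper_width: 0.0271
gripper_force: 45.0
```

Request:
{"api": "move_arm", "payload": {"steps": [[0,0,-0.005,0,0,0],[0,0,-0.01,0,0,0],[0,0,-0.015,0,0,0],[0,0,-0.015,0,0,0]]}}

```text
time_s: 18.72
ee_pos: [0.4378, 0.1722, 0.0973]
ee_rot: [[0.985, 0.174, -0.0], [0.174, -0.985, -0.0], [-0.0, 0.0, -1.0]]
ft_force: [0.1, 0.7, -7.3]
gripper_width: 0.0268
gripper_force: 45.0
```

Request:
{"api": "move_arm", "payload": {"steps": [[0,0,-0.005,0,0,0],[0,0,-0.01,0,0,0],[0,0,-0.015,0,0,0],[0,0,-0.015,0,0,0]]}}

```text
time_s: 19.05
ee_pos: [0.4377, 0.1722, 0.0943]
ee_rot: [[0.985, 0.174, -0.0], [0.174, -0.985, -0.0], [-0.001, 0.0, -1.0]]
ft_force: [0.5, -0.4, -7.8]
gripper_width: 0.0269
gripper_force: 45.0
```

Request:
{"api": "move_arm", "payload": {"steps": [[0,0,-0.005,0,0,0],[0,0,-0.01,0,0,0],[0,0,-0.01,0,0,0]]}}

```text
time_s: 19.3
ee_pos: [0.4378, 0.1722, 0.0924]
ee_rot: [[0.985, 0.174, -0.0], [0.174, -0.985, -0.0], [-0.0, 0.0, -1.0]]
ft_force: [-0.6, 0.2, -7.4]
gripper_width: 0.0266
gripper_force: 45.0
```

Request:
{"api": "move_arm", "payload": {"steps": [[0,0,-0.005,0,0,0],[0,0,-0.01,0,0,0],[0,0,-0.01,0,0,0]]}}

```text
time_s: 19.55
ee_pos: [0.4378, 0.1722, 0.0904]
ee_rot: [[0.985, 0.174, -0.0], [0.174, -0.985, -0.0], [-0.0, 0.0, -1.0]]
ft_force: [0.1, 0.1, -8.6]
gripper_width: 0.0268
gripper_force: 45.0
```

```bash
python3 - <<'E'
from h import *
st=read_state(); print(st['ee_pos'],st['ft_force'],st['moment'])
E
```

```text
[0.43780848 0.17218532 0.09037819] [ 0.07833153  0.05014512 -8.55452228] [ 0.02095639  0.06339376 -0.0082173 ]
```

Request:
{"api": "move_arm", "payload": {"steps": [[0,0,-0.005,0,0,0],[0,0,-0.005,0,0,0],[0,0,-0.005,0,0,0]]}}

```text
time_s: 19.8
ee_pos: [0.4379, 0.1722, 0.0895]
ee_rot: [[0.985, 0.174, -0.0], [0.174, -0.985, -0.0], [-0.0, 0.0, -1.0]]
ft_force: [-0.3, -0.2, -6.8]
gripper_width: 0.0266
gripper_force: 45.0
```

Request:
{"api": "move_arm", "payload": {"steps": [[0,0,-0.005,0,0,0],[0,0,-0.005,0,0,0],[0,0,-0.005,0,0,0]]}}

```text
time_s: 20.05
ee_pos: [0.4379, 0.1722, 0.0885]
ee_rot: [[0.985, 0.174, -0.0], [0.174, -0.985, -0.0], [-0.0, 0.0, -1.0]]
ft_force: [-0.1, -0.2, -7.7]
gripper_width: 0.0271
gripper_force: 45.0
```

```bash
python3 - <<'E'
from h import *
st=read_state(); print(st['ee_pos'],st['ft_force'],st['moment'])
t=capture('top'); s=capture('scene'); R=st['ee_rot']; g=st['ee_pos']-.005*R[:,2]; cup=g+.15*R[:,0]; print(cup)
for n,c in (('t',t),('s',s)): print(n,[proj(c,X).round(1).tolist() for X in (cup+[0,0,.026],cup-[0,0,.017],g-.112*R[:,0]-[0,0,.091])])
a=cv2.resize(s['frame'][130:280,240:400],(426,400),interpolation=2); b=cv2.resize(t['frame'][200:350,190:330],(374,400),interpolation=2)
save('w8',np.hstack([a,b]))
E
```

```text
[0.43788621 0.17224863 0.08853934] [-0.11507366 -0.15735894 -7.65867274] [-0.01277916  0.10058124  0.02990247]
[0.58559934 0.19834586 0.09351597]
t [[254.1, 245.7], [256.7, 248.0], [280.9, 376.1]]
s [[355.2, 221.7], [354.4, 237.9], [272.0, 227.5]]
```

View pics/w8.png

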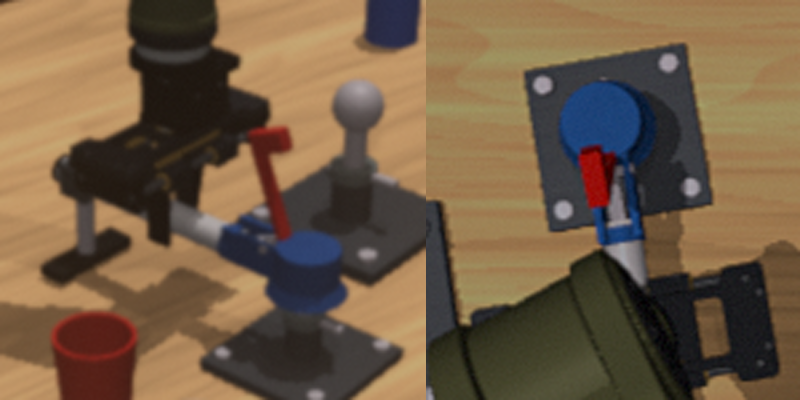

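The ball is inside the cup: the cup disc is at top (254,245), as predicted, and nothing is pressing yet. I'll go on in small steps.

Request:
{"api": "move_arm", "payload": {"steps": [[0,0,-0.005,0,0,0],[0,0,-0.005,0,0,0],[0,0,-0.005,0,0,0]]}}

```text
time_s: 20.4
ee_pos: [0.438, 0.1723, 0.0876]
ee_rot: [[0.985, 0.174, 0.0], [0.174, -0.985, -0.0], [0.0, 0.0, -1.0]]
ft_force: [0.5, -0.5, -7.6]
gripper_width: 0.0268
gripper_force: 45.0
```

Request:
{"api": "move_arm", "payload": {"steps": [[0,0,-0.005,0,0,0],[0,0,-0.005,0,0,0],[0,0,-0.005,0,0,0]]}}

```text
time_s: 20.65
ee_pos: [0.4381, 0.1723, 0.0866]
ee_rot: [[0.985, 0.174, 0.0], [0.174, -0.985, 0.0], [0.0, 0.0, -1.0]]
ft_force: [-0.5, 0.2, -7.1]
gripper_width: 0.0267
gripper_force: 45.0
```

```bash
python3 - <<'E'
from h import *
st=read_state(); print(st['ee_pos'],st['ft_force'],st['moment'])
E
```

```text
[0.43805681 0.17232488 0.08662987] [-0.49464984  0.22130289 -7.09044764] [-0.00041679 -0.02919395 -0.03603295]
```

Request:
{"api": "move_arm", "payload": {"steps": [[0,0,-0.004,0,0,0],[0,0,-0.004,0,0,0],[0,0,-0.004,0,0,0]]}}

```text
time_s: 20.9
ee_pos: [0.4382, 0.1723, 0.0862]
ee_rot: [[0.985, 0.174, 0.0], [0.174, -0.985, -0.0], [0.0, 0.0, -1.0]]
ft_force: [-0.9, -0.5, -2.1]
gripper_width: 0.0269
gripper_force: 45.0
```

```bash
cat > r.py <<'E'
from h import *
# camera calls advance 0.05 s each while the arm holds: average the force
a=[]
for i in range(4):
    st=read_state(); a.append(np.r_[st['ft_force'],st['moment']]); capture('top')
print(st['time_s'],st['ee_pos'].round(4),np.mean(a,0).round(3),st['ee_rot'][2].round(4))
E
python3 r.py
```

```text
21.05 [0.4382 0.1723 0.0862] [-1.033e+00 -6.040e-01 -6.480e-01 -1.310e-01  2.940e-01 -1.000e-03] [ 4.e-04  2.e-04 -1.e+00]
```

Request:
{"api": "move_arm", "payload": {"steps": [[0,0,-0.004,0,0,0],[0,0,-0.004,0,0,0],[0,0,-0.004,0,0,0]]}}

```text
time_s: 21.35
ee_pos: [0.4382, 0.1724, 0.0861]
ee_rot: [[0.985, 0.174, 0.0], [0.174, -0.985, -0.001], [0.0, 0.001, -1.0]]
ft_force: [-4.5, -1.9, 7.5]
gripper_width: 0.0268
gripper_force: 45.0
```

```bash
python3 r.py
```

```text
21.5 [0.4382 0.1724 0.0861] [-4.704 -2.002  7.537 -0.359  0.91  -0.058] [ 3.e-04  7.e-04 -1.e+00]
```

The force changed from 7.6 N hanging to 7.5 N pushing up. A push that stiff needs both the ball and the foot to be bearing, so the ball is near its lowest setting. I'll ease off a little and hold level for over a second.

Request:
{"api": "move_arm", "payload": {"steps": [[0,0,0.001,0,0,0],[0,0,0.001,0,0,0],[0,0,0.001,0,0,0],[0,0,0.001,0,0,0],[0,0,0.001,0,0,0],[0,0,0.001,0,0,0],[0,0,0.001,0,0,0],[0,0,0.001,0,0,0],[0,0,0.001,0,0,0],[0,0,0.001,0,0,0]]}}

```text
time_s: 22.38
ee_pos: [0.4382, 0.1723, 0.0861]
ee_rot: [[0.985, 0.174, 0.0], [0.174, -0.985, -0.001], [0.0, 0.001, -1.0]]
ft_force: [-2.7, -2.0, 6.6]
gripper_width: 0.0268
gripper_force: 45.0
```

```bash
python3 - <<'E'
from h import *
import pickle
exec(open('r.py').read().split('# camera')[1].split('\n',1)[1])
t=capture('top'); s=capture('scene'); R=st['ee_rot']; g=st['ee_pos']-.005*R[:,2]; cup=g+.15*R[:,0]; print(cup)
for n,c in (('t',t),('s',s)):
    print(n,[proj(c,X).round(1).tolist() for X in (cup+[0,0,.022],cup-[0,0,.017],g-.112*R[:,0]-[0,0,.091])])
H,S,V=[x.astype(int) for x in cv2.split(cv2.cvtColor(t['frame'],cv2.COLOR_RGB2HSV))]
m=(H>105)&(H<130)&(S>110)&(V>75); m[:225]=0; m[252:]=0; m[:,:235]=0; m[:,280:]=0
cn=max(cv2.findContours(m.astype(np.uint8),0,1)[0],key=cv2.contourArea)[:,0].astype(float)
for r in range(225,252,3): 
    x=np.where(m[r])[0]
    if len(x): print(r,x.min(),x.max(),end='; ')
H,S,V=[x.astype(int) for x in cv2.split(cv2.cvtColor(s['frame'],cv2.COLOR_RGB2HSV))]
m=(H>105)&(H<130)&(S>130)&(V>90); m[:200]=0; m[:,:330]=0;m[:,380:]=0; ys,xs=np.where(m); print('scene',xs.min(),xs.max(),ys.min(),ys.max())
E
```

```text
22.5333 [0.4382 0.1723 0.0861] [-3.6   -2.004  6.155 -0.383  0.779 -0.024] [ 3.e-04  6.e-04 -1.e+00]
[0.58590401 0.19842697 0.09114926]
t [[254.4, 245.9], [256.8, 248.0], [280.9, 375.8]]
s [[355.2, 224.2], [354.4, 238.9], [272.2, 228.3]]
231 250 261; 234 245 265; 237 243 267; 240 241 269; 243 240 269; 246 240 269; 249 240 269; scene 344 367 218 228
```

Ball and foot share the load at roughly 6 N and 8 N, and the bar has been held level for over 1 s. I'll let go and rise.

Request:
{"api": "move_arm", "payload": {"steps": [[0,0,0.001,0,0,0],[0,0,0.001,0,0,0],[0,0,0.001,0,0,0],[0,0,0.001,0,0,0],[0,0,0.001,0,0,0],[0,0,0.001,0,0,0],[0,0,0.001,0,0,0],[0,0,0.001,0,0,0]], "gripper": 0}}

```text
time_s: 23.35
ee_pos: [0.438, 0.1723, 0.0854]
ee_rot: [[0.985, 0.174, 0.0], [0.174, -0.985, -0.0], [-0.0, 0.0, -1.0]]
ft_force: [0.2, -0.4, -0.6]
gripper_width: 0.0722
gripper_force: 0.0
```

Request:
{"api": "move_arm", "payload": {"steps": [[0,0,0.1,0,0,0],[0,0,0.22,0,0,0],[0,0,0.36,0,0,0],[0,0,0.5,0,0,0],[0,0,0.64,0,0,0],[0,0,0.78,0,0,0],[0,0,0.9,0,0,0],[0,0,0.92,0,0,0],[0,0,0.92,0,0,0]]}}

```text
time_s: 24.1
ee_pos: [0.4389, 0.1727, 0.2711]
ee_rot: [[0.985, 0.174, 0.004], [0.174, -0.985, 0.0], [0.004, 0.0, -1.0]]
ft_force: [-0.3, 0.8, 0.4]
gripper_width: 0.0871
gripper_force: 0.0
```

```bash
python3 - <<'E'
from h import *
st=read_state(); w=capture('wrist'); t=capture('top'); s=capture('scene'); print(st['ee_pos'],st['gripper_width'],st['ft_force'])
def comp(c,m):
    k,l,sts,ce=cv2.connectedComponentsWithStats(m.astype(np.uint8)); return [(sts[i].tolist(),ce[i].round(1).tolist()) for i in range(1,k) if sts[i,4]>40]
for n,c in (('w',w),('t',t),('s',s)):
    H,S,V=[x.astype(int) for x in cv2.split(cv2.cvtColor(c['frame'],cv2.COLOR_RGB2HSV))]
    print(n,'red',comp(c,((H<6)|(H>173))&(S>170)&(V>60)),'blue',comp(c,(H>105)&(H<130)&(S>120)&(V>60)))
e=np.array([np.cos(.175),np.sin(.175),0]); cup=np.array([.586,.1975,.092]); h=cup-.036*e+[0,0,.018]
for th in (1.0,1.16,1.25):
    a=np.arctan2(33,90)+th
    for r,o in ((95.9,0),(None,1)):
        p=h+ (np.hypot(33,90)/1000)*(-np.cos(a)*e+np.array([0,0,np.sin(a)])) if o==0 else h+(np.hypot(45,90)/1000)*(-np.cos(np.arctan2(45,90)+th)*e+np.array([0,0,np.sin(np.arctan2(45,90)+th)]))
        print(th,'edge' if o else 'pt',p.round(4),wproj(w,st,p).round(1),proj(t,p).round(1),proj(s,p).round(1))
save('w9',w['frame'])
E
```

```text
[0.43889775 0.17270039 0.27108911] 0.08714558955313462 [-0.26359218  0.83827993  0.40913266]
w red [([309, 56, 24, 63, 1412], [320.9, 86.6]), ([451, 123, 80, 68, 4002], [493.2, 155.5])] blue [([283, 19, 76, 133, 4433], [320.3, 68.8])]
t red [([248, 256, 13, 23, 204], [253.5, 266.2]), ([337, 257, 35, 35, 913], [354.1, 273.8])] blue [([240, 230, 32, 62, 918], [256.6, 251.7])]
s red [([334, 178, 14, 41, 225], [341.3, 193.2]), ([259, 247, 32, 46, 1089], [275.4, 268.0])] blue [([344, 218, 24, 11, 205], [356.0, 223.2])]
1.0 pt [0.53   0.1876 0.2036] [321.  108.1] [253.9 273.2] [336.1 180.9]
1.0 edge [0.54   0.1894 0.21  ] [321.1  89.2] [252.5 267.1] [339.8 179.5]
1.16 pt [0.545  0.1902 0.2057] [321.   81.8] [252.3 264.2] [341.6 182. ]
1.16 edge [0.5558 0.1922 0.2105] [321.1  61.6] [250.9 257.6] [345.7 181.5]
1.25 pt [0.5534 0.1917 0.2058] [321.   67.4] [251.5 259.2] [344.7 183.1]
1.25 edge [0.5647 0.1937 0.2096] [321.1  47. ] [250.2 252.4] [348.9 183. ]
```

Request:
{"api": "move_arm", "payload": {"steps": [[0.15,0.025,0,0,0,0],[0.3,0.05,0,0,0,0],[0.45,0.075,0,0,0,0],[0.54,0.09,0,0,0,0],[0.54,0.09,-0.1,0,0,0],[0.54,0.09,-0.2,0,0,0],[0.54,0.09,-0.28,0,0,0],[0.54,0.09,-0.34,0,0,0],[0.54,0.09,-0.35,0,0,0],[0.54,0.09,-0.35,0,0,0]], "gripper": 100, "squeeze": 8}}

```text
time_s: 25.08
ee_pos: [0.5451, 0.19, 0.198]
ee_rot: [[0.985, 0.174, -0.003], [0.174, -0.985, -0.001], [-0.003, 0.0, -1.0]]
ft_force: [0.5, -0.2, -0.6]
gripper_width: 0.0528
gripper_force: 0.0
```

Request:
{"api": "move_arm", "payload": {"steps": [[0,0,0,0,0,0],[0,0,0,0,0,0],[0,0,0,0,0,0],[0,0,0,0,0,0],[0,0,0,0,0,0],[0,0,0,0,0,0],[0,0,0,0,0,0],[0,0,0,0,0,0],[0,0,0,0,0,0]], "gripper": 255}}

```text
time_s: 25.83
ee_pos: [0.5459, 0.1908, 0.1996]
ee_rot: [[0.985, 0.174, 0.0], [0.174, -0.985, 0.001], [0.0, -0.001, -1.0]]
ft_force: [-0.3, 1.2, 1.1]
gripper_width: 0.0142
gripper_force: 8.0
```

```bash
python3 - <<'E'
import numpy as np
a0=np.arctan2(33,90); r=np.hypot(33,90); th0=1.17
for th in np.linspace(1.17,0,21)[1:]:
    a=a0+th; dx=-r*np.cos(a)+r*np.cos(a0+th0); dz=r*np.sin(a)-r*np.sin(a0+th0)
    print(round(th,2),np.round([dx*.985/200,dx*.174/200,dz/200],3).tolist())
E
```

```text
1.11 [-0.028, -0.005, -0.002]
1.05 [-0.055, -0.01, -0.006]
0.99 [-0.082, -0.014, -0.011]
0.94 [-0.109, -0.019, -0.019]
0.88 [-0.135, -0.024, -0.027]
0.82 [-0.161, -0.028, -0.037]
0.76 [-0.186, -0.033, -0.049]
0.7 [-0.21, -0.037, -0.062]
0.64 [-0.234, -0.041, -0.077]
0.58 [-0.257, -0.045, -0.093]
0.53 [-0.278, -0.049, -0.11]
0.47 [-0.299, -0.053, -0.128]
0.41 [-0.319, -0.056, -0.148]
0.35 [-0.337, -0.06, -0.169]
0.29 [-0.354, -0.063, -0.191]
0.23 [-0.37, -0.065, -0.214]
0.18 [-0.385, -0.068, -0.238]
0.12 [-0.398, -0.07, -0.262]
0.06 [-0.41, -0.072, -0.288]
0.0 [-0.42, -0.074, -0.314]
```

Request:
{"api": "move_arm", "payload": {"steps": [[-0.028,-0.005,-0.002,0,0,0],[-0.055,-0.01,-0.006,0,0,0],[-0.082,-0.014,-0.011,0,0,0],[-0.109,-0.019,-0.019,0,0,0],[-0.135,-0.024,-0.027,0,0,0]]}}

```text
time_s: 26.25
ee_pos: [0.5187, 0.1853, 0.194]
ee_rot: [[0.985, 0.174, 0.001], [0.174, -0.985, 0.0], [0.001, 0.0, -1.0]]
ft_force: [4.0, 2.4, -0.5]
gripper_width: 0.0141
gripper_force: 8.0
```

Request:
{"api": "move_arm", "payload": {"steps": [[-0.026,-0.004,-0.01,0,0,0],[-0.051,-0.009,-0.022,0,0,0],[-0.075,-0.013,-0.035,0,0,0],[-0.099,-0.017,-0.05,0,0,0],[-0.122,-0.021,-0.066,0,0,0]]}}

```text
time_s: 26.67
ee_pos: [0.4943, 0.1812, 0.1807]
ee_rot: [[0.985, 0.174, 0.001], [0.174, -0.985, -0.0], [0.001, 0.0, -1.0]]
ft_force: [5.2, 1.6, 0.8]
gripper_width: 0.014
gripper_force: 8.0
```

```bash
cat > v.py <<'E'
from h import *
st=read_state(); print(st['time_s'],st['ee_pos'].round(4),st['ft_force'].round(2),st['moment'].round(2),st['gripper_width'])
for n in ('top','scene','wrist'):
    c=capture(n); H,S,V=[x.astype(int) for x in cv2.split(cv2.cvtColor(c['frame'],cv2.COLOR_RGB2HSV))]
    for nm,m in (('red',((H<6)|(H>173))&(S>170)&(V>60)),('blue',(H>105)&(H<130)&(S>120)&(V>60))):
        k,l,sts,ce=cv2.connectedComponentsWithStats(m.astype(np.uint8)); print(n,nm,[(sts[i].tolist(),ce[i].round(1).tolist()) for i in range(1,k) if sts[i,4]>40])
E
python3 v.py
```

```text
26.6667 [0.4943 0.1812 0.1807] [5.22 1.55 0.83] [ 0.38 -1.12 -0.1 ] 0.0139538036022752
top red [([337, 257, 35, 35, 916], [354.0, 273.7])]
top blue [([243, 231, 29, 38, 586], [259.0, 244.6])]
scene red [([324, 191, 22, 28, 139], [334.4, 205.6]), ([259, 248, 32, 45, 1089], [275.4, 268.4])]
scene blue [([382, 118, 14, 18, 140], [388.1, 124.1]), ([342, 217, 25, 13, 230], [354.3, 222.9])]
wrist red [([303, 150, 35, 153, 3973], [320.2, 229.6]), ([479, 186, 101, 87, 6583], [531.6, 224.6])]
wrist blue [([268, 56, 106, 190, 9943], [320.4, 121.4])]
```

Request:
{"api": "move_arm", "payload": {"steps": [[-0.021,-0.004,-0.017,0,0,0],[-0.042,-0.008,-0.035,0,0,0],[-0.062,-0.011,-0.055,0,0,0],[-0.08,-0.015,-0.076,0,0,0],[-0.097,-0.018,-0.098,0,0,0]]}}

```text
time_s: 27.23
ee_pos: [0.4753, 0.1778, 0.1611]
ee_rot: [[0.985, 0.174, 0.001], [0.174, -0.985, 0.0], [0.001, -0.0, -1.0]]
ft_force: [4.9, 2.3, 1.3]
gripper_width: 0.0134
gripper_force: 8.0
```

Request:
{"api": "move_arm", "payload": {"steps": [[-0.016,-0.002,-0.023,0,0,0],[-0.031,-0.005,-0.047,0,0,0],[-0.044,-0.007,-0.071,0,0,0],[-0.056,-0.009,-0.097,0,0,0],[-0.06,-0.01,-0.11,0,0,0]]}}

```text
time_s: 27.65
ee_pos: [0.4632, 0.1758, 0.139]
ee_rot: [[0.985, 0.174, 0.001], [0.174, -0.985, 0.0], [0.001, -0.0, -1.0]]
ft_force: [3.7, 1.7, 2.9]
gripper_width: 0.0139
gripper_force: 8.0
```

```bash
python3 v.py
```

```text
27.65 [0.4632 0.1758 0.139 ] [3.71 1.75 2.91] [ 0.3  -1.02 -0.13] 0.013921663662771335
top red [([337, 257, 35, 35, 909], [354.1, 273.7]), ([255, 264, 11, 24, 148], [260.1, 274.0])]
top blue [([241, 231, 31, 59, 937], [256.8, 250.7])]
scene red [([314, 189, 30, 28, 163], [325.6, 206.0]), ([259, 248, 32, 45, 1084], [275.4, 268.1])]
scene blue [([341, 217, 26, 13, 238], [354.1, 222.9])]
wrist red [([304, 98, 33, 205, 3979], [322.0, 228.7]), ([501, 151, 118, 100, 8772], [563.3, 195.9]), ([303, 338, 34, 11, 324], [319.5, 343.3])]
wrist blue [([259, 0, 125, 209, 13908], [321.0, 68.5])]
```

Request:
{"api": "move_arm", "payload": {"steps": [[0,0,0,0,0,0],[0,0,0,0,0,0],[0,0,0,0,0,0],[0,0,0.06,0,0,0],[0,0,0.15,0,0,0],[0,0,0.25,0,0,0],[0,0,0.25,0,0,0]], "gripper": 150}}

```text
time_s: 28.38
ee_pos: [0.4649, 0.1767, 0.1934]
ee_rot: [[0.985, 0.174, 0.005], [0.174, -0.985, 0.001], [0.005, 0.0, -1.0]]
ft_force: [0.6, 0.6, -0.4]
gripper_width: 0.0354
gripper_force: 0.0
```

Request:
{"api": "move_arm", "payload": {"steps": [[0,0,0,0,0,0],[0,0,0,0,0,0],[0,0,0,0,0,0],[0,0,0,0,0,0],[0,0,0,0,0,0],[0,0,0,0,0,0],[0,0,0,0,0,0]], "gripper": 255}}

```text
time_s: 28.97
ee_pos: [0.463, 0.1757, 0.1889]
ee_rot: [[0.985, 0.174, -0.001], [0.174, -0.985, -0.0], [-0.001, -0.0, -1.0]]
ft_force: [-0.7, 0.5, 0.3]
gripper_width: 0.0024
gripper_force: 0.0
```

Request:
{"api": "move_arm", "payload": {"steps": [[0,0,-0.015,0,0,0],[0,0,-0.03,0,0,0],[0,0,-0.045,0,0,0],[0,0,-0.06,0,0,0],[0,0,-0.06,0,0,0]]}}

```text
time_s: 29.38
ee_pos: [0.4626, 0.1754, 0.1763]
ee_rot: [[0.985, 0.174, -0.001], [0.174, -0.985, -0.0], [-0.001, 0.0, -1.0]]
ft_force: [-0.8, 0.9, -0.3]
gripper_width: 0.0002
gripper_force: 0.0
```

Request:
{"api": "move_arm", "payload": {"steps": [[0,0,-0.005,0,0,0],[0,0,-0.01,0,0,0],[0,0,-0.015,0,0,0],[0,0,-0.02,0,0,0],[0,0,-0.025,0,0,0],[0,0,-0.025,0,0,0]]}}

```text
time_s: 29.88
ee_pos: [0.4628, 0.1757, 0.1721]
ee_rot: [[0.985, 0.174, -0.001], [0.174, -0.985, -0.0], [-0.001, 0.0, -1.0]]
ft_force: [-2.2, -0.9, 2.1]
gripper_width: 0.0006
gripper_force: 1.4
```

Request:
{"api": "move_arm", "payload": {"steps": [[0,0,-0.005,0,0,0],[0,0,-0.01,0,0,0],[0,0,-0.01,0,0,0]]}}

```text
time_s: 30.13
ee_pos: [0.463, 0.1757, 0.17]
ee_rot: [[0.985, 0.174, -0.0], [0.174, -0.985, -0.0], [-0.0, 0.0, -1.0]]
ft_force: [-2.3, -0.3, 1.2]
gripper_width: 0.0005
gripper_force: 1.1
```

Request:
{"api": "move_arm", "payload": {"steps": [[0,0,-0.005,0,0,0],[0,0,-0.005,0,0,0]]}}

```text
time_s: 30.3
ee_pos: [0.4631, 0.1757, 0.1691]
ee_rot: [[0.985, 0.174, -0.0], [0.174, -0.985, -0.0], [-0.0, 0.0, -1.0]]
ft_force: [-2.6, -0.7, 3.6]
gripper_width: 0.0005
gripper_force: 1.7
```

Request:
{"api": "move_arm", "payload": {"steps": [[0,0,-0.005,0,0,0],[0,0,-0.01,0,0,0],[0,0,-0.01,0,0,0]]}}

```text
time_s: 30.55
ee_pos: [0.4631, 0.1758, 0.1688]
ee_rot: [[0.985, 0.174, -0.0], [0.174, -0.985, -0.001], [-0.0, 0.001, -1.0]]
ft_force: [-7.1, -1.9, 15.3]
gripper_width: 0.0004
gripper_force: 7.3
```

Request:
{"api": "move_arm", "payload": {"steps": [[0,0,-0.004,0,0,0],[0,0,-0.004,0,0,0]]}}

```text
time_s: 30.72
ee_pos: [0.4631, 0.1758, 0.1686]
ee_rot: [[0.985, 0.174, 0.0], [0.174, -0.985, -0.001], [-0.0, 0.001, -1.0]]
ft_force: [-9.1, -3.7, 19.0]
gripper_width: 0.0005
gripper_force: 9.6
```

```bash
python3 v.py
```

```text
30.7167 [0.4631 0.1758 0.1686] [-9.11 -3.65 19.05] [-0.61  2.02 -0.05] 0.0005203370703700264
top red [([337, 257, 35, 35, 908], [354.0, 273.6]), ([255, 264, 11, 26, 173], [260.3, 275.8])]
top blue [([241, 231, 31, 58, 943], [256.7, 250.8])]
scene red [([309, 194, 34, 23, 186], [322.0, 206.0]), ([259, 248, 32, 45, 1092], [275.4, 268.3])]
scene blue [([342, 217, 25, 13, 228], [354.3, 223.1])]
wrist red [([309, 140, 25, 136, 1833], [321.3, 232.0]), ([486, 150, 107, 90, 7222], [542.6, 190.6])]
wrist blue [([267, 0, 109, 200, 11431], [320.9, 71.7])]
```

Hard stop with the tips at z = 0.1546, where the tab top should be when fully down (about 0.1545). I'll rise clear and check.

Request:
{"api": "move_arm", "payload": {"steps": [[0,0,0.05,0,0,0],[0,0,0.15,0,0,0],[0,0,0.3,0,0,0],[0,0,0.45,0,0,0],[0,0,0.5,0,0,0],[0,0,0.5,0,0,0],[0,0,0.5,0,0,0],[0,0,0.5,0,0,0]]}}

```text
time_s: 31.53
ee_pos: [0.4626, 0.1752, 0.2647]
ee_rot: [[0.985, 0.174, -0.002], [0.174, -0.985, -0.001], [-0.002, 0.0, -1.0]]
ft_force: [-1.1, 0.2, -0.4]
gripper_width: 0.0007
gripper_force: 0.0
```

```bash
python3 v.py; python3 - <<'E'
from h import *
st=read_state(); w=capture('wrist'); s=capture('scene')
e=np.array([np.cos(.175),np.sin(.175),0]); cup=np.array([.586,.1975,.0915]); h=cup-.036*e+[0,0,.018]
for th in (0,.1,.2):
    for x,z in ((-100,45),(-80,45),(-90,9)):
        a=np.arctan2(z,-x)+th; r=np.hypot(x,z)/1000; p=h+r*(-np.cos(a)*e+np.array([0,0,np.sin(a)])); print(th,(x,z),'w',wproj(w,st,p).round(1),'s',proj(s,p).round(1))
H,S,V=[x.astype(int) for x in cv2.split(cv2.cvtColor(s['frame'],cv2.COLOR_RGB2HSV))]
m=((H<6)|(H>173))&(S>150)&(V>50); m[:,:290]=0; m[:,350:]=0; m[:180]=0; m[230:]=0
ys,xs=np.where(m); print([(x,ys[xs==x].min(),ys[xs==x].max()) for x in range(xs.min(),xs.max()+1,2) if (xs==x).any()])
E
```

```text
31.5333 [0.4626 0.1752 0.2647] [-1.06  0.21 -0.42] [0.04 0.04 0.02] 0.0006940793405022179
top red [([337, 257, 35, 35, 911], [354.1, 273.7]), ([255, 265, 11, 24, 184], [260.0, 276.3])]
top blue [([240, 231, 32, 59, 979], [256.5, 251.9])]
scene red [([309, 191, 34, 26, 194], [321.3, 204.9]), ([259, 248, 32, 45, 1093], [275.4, 268.3])]
scene blue [([342, 217, 25, 12, 222], [354.3, 222.9])]
wrist red [([451, 145, 81, 69, 4110], [493.6, 177.5]), ([312, 193, 16, 63, 920], [319.5, 225.2])]
wrist blue [([281, 44, 79, 138, 5483], [320.1, 92.2])]
0 (-100, 45) w [318.7 258. ] s [308.9 190. ]
0 (-80, 45) w [318.7 231.2] s [315.5 192.5]
0 (-90, 9) w [318.8 233. ] s [312.1 204.8]
0.1 (-100, 45) w [318.6 255.3] s [310.5 186.9]
0.1 (-80, 45) w [318.6 226.8] s [317.1 190.2]
0.1 (-90, 9) w [318.8 234. ] s [312.5 201.7]
0.2 (-100, 45) w [318.6 250.8] s [312.5 184.1]
0.2 (-80, 45) w [318.6 220.9] s [319.  188.1]
0.2 (-90, 9) w [318.7 233.9] s [313.3 198.7]
[(309, np.int64(192), np.int64(203)), (311, np.int64(192), np.int64(204)), (313, np.int64(192), np.int64(205)), (315, np.int64(194), np.int64(206)), (317, np.int64(204), np.int64(207)), (319, np.int64(205), np.int64(207)), (321, np.int64(206), np.int64(209)), (323, np.int64(206), np.int64(209)), (325, np.int64(207), np.int64(210)), (327, np.int64(208), np.int64(211)), (329, np.int64(209), np.int64(212)), (331, np.int64(209), np.int64(213)), (333, np.int64(210), np.int64(214)), (335, np.int64(211), np.int64(215)), (337, np.int64(212), np.int64(216)), (339, np.int64(212), np.int64(216)), (341, np.int64(213), np.int64(216)), (343, np.int64(214), np.int64(214))]
```

The tab top in the scene view (309,191) and its rear edge in the wrist view (v≈256) match a handle that is down. The cup disc sits where it was on the ball. Handing in.

```bash
python3 -c "
from station import manip; print(manip.sign_off())"
```

```text
the job is handed in; nothing more can be done
None
```

The drawbar stands on ball and foot with the red handle locked and the gripper clear, and the job is handed in; no verdict came back, the foot reached the bench about when the ball began bearing, and I viewed 11 pictures instead of 10.

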